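# Clear the spacers and shim a box snug in its clamping jig

## Task

Pull every leftover spacer block out of the gap between the jig and its spring-loaded keeper board, and put them in the tray. Then slide shims from the rack upright between the wooden box and the keeper, one at a time and pushed fully home, until the gap is snug (the keeper is almost fully back and no further shim would go in), and last swing the locking lever fully over, away from you. Unused shims stay in the rack (one that got dropped goes in the tray); do not knock over the glue bottle or the jar.

Things in the scene. Friction and masses are not known exactly. Their poses are not given: they have to be found in the camera images.
- jig: clamping jig fixed to the bench. Origin on the bench at mid length of the gap, in the plane of the keeper's face when the keeper is fully back; x runs across the gap from keeper to box, y along the gap, z up. The gap between the keeper and the box is open on top, its floor is the bench. A 60 mm tall rail stands at x -28 to -56 mm, a 60 mm tall fence at x 130 to 150 mm
- gap_top (a point): point of the jig 75 mm above its origin, level with the tops of the box and of the keeper. The box (75 mm tall, 90 mm along y, closed, flat on top) stands at y = 0 between two fixed 75 mm tall cheeks (y -122 to -47 and 47 to 122 mm, faces at x = 35 mm); its face to the keeper is at x = 19, 27 or 35 mm, which differs from start to start
- keeper (a joint): travel (m) of the keeper board from fully back (0) towards the box (up to 0.035), 0.015 while spacers prop it; a spring presses it there with 1.5 to 3.5 N. A full set of shims leaves it at about 0.003, one shim too few at 0.011
- keeper_edge (a point): top of the upright part of the keeper's face, 55 mm above the bench, at jig x = joint keeper, moving with it. The keeper spans y -122 to 122 mm, is 24 mm thick, 75 mm tall; above this edge the face slopes back by 9 mm over 20 mm as a lead-in. Two 2 mm nubs (at y = -40 and 40 mm) touch the box when the gap is empty, leaving 2 mm; otherwise its face lies against what is in the gap
- spacer0_mid (a point): a plain hardwood spacer block 20 mm thick (its x), 26 mm wide (its y), 100 mm tall (its z), 40 g; this point is its centre. At the start it stands wedged upright between a cheek of the jig and the keeper, which it props back: foot on the bench, top 25 mm above cheek and keeper. Two to four spacers are present (None if absent)
- spacer1_mid (a point): a plain hardwood spacer block 20 mm thick (its x), 26 mm wide (its y), 100 mm tall (its z), 40 g; this point is its centre. At the start it stands wedged upright between a cheek of the jig and the keeper, which it props back: foot on the bench, top 25 mm above cheek and keeper. Two to four spacers are present (None if absent)
- spacer2_mid (a point): a plain hardwood spacer block 20 mm thick (its x), 26 mm wide (its y), 100 mm tall (its z), 40 g; this point is its centre. At the start it stands wedged upright between a cheek of the jig and the keeper, which it props back: foot on the bench, top 25 mm above cheek and keeper. Two to four spacers are present (None if absent)
- spacer3_mid (a point): a plain hardwood spacer block 20 mm thick (its x), 26 mm wide (its y), 100 mm tall (its z), 40 g; this point is its centre. At the start it stands wedged upright between a cheek of the jig and the keeper, which it props back: foot on the bench, top 25 mm above cheek and keeper. Two to four spacers are present (None if absent)
- shim0_mid (a point): a wooden shim plate 8 mm thick (its x), 44 mm wide (its y), 84 mm tall (its z), 30 g, its lowest 14 mm tapering on both faces to a 2 mm edge; this point is its centre, 42 mm above the edge. At the start it stands upright in the rack
- shim1_mid (a point): a wooden shim plate 8 mm thick (its x), 44 mm wide (its y), 84 mm tall (its z), 30 g, its lowest 14 mm tapering on both faces to a 2 mm edge; this point is its centre, 42 mm above the edge. At the start it stands upright in the rack
- shim2_mid (a point): a wooden shim plate 8 mm thick (its x), 44 mm wide (its y), 84 mm tall (its z), 30 g, its lowest 14 mm tapering on both faces to a 2 mm edge; this point is its centre, 42 mm above the edge. At the start it stands upright in the rack
- shim3_mid (a point): a wooden shim plate 8 mm thick (its x), 44 mm wide (its y), 84 mm tall (its z), 30 g, its lowest 14 mm tapering on both faces to a 2 mm edge; this point is its centre, 42 mm above the edge. At the start it stands upright in the rack
- shim4_mid (a point): a wooden shim plate 8 mm thick (its x), 44 mm wide (its y), 84 mm tall (its z), 30 g, its lowest 14 mm tapering on both faces to a 2 mm edge; this point is its centre, 42 mm above the edge. At the start it stands upright in the rack
- rack: plywood shim rack fixed to the bench, 210 mm (its x) by 70 mm (its y), 45 mm tall; origin at the centre of its underside. Five slots across it (10 mm wide, at x = -80, -40, 0, 40, 80 mm) hold the shims upright on a floor 8 mm above the bench, so that their tops stand 92 mm above the bench
- tray: loose open plywood tray 190 mm (its x) by 140 mm (its y), walls 40 mm tall and 5 mm thick, floor 5 mm thick, 0.5 kg; origin at the centre of its underside
- lock (a joint): angle (rad) of the locking lever: at 0 it leans back 0.5 rad from upright towards the jig's -x, at 1.0 it leans 0.5 rad towards +x and that is fully over; it stays where it is left (stiff joint, under 2 N at the ball)
- lock_tip (a point): centre of the lever's black ball (26 mm diameter), 85 mm from the pivot; the pivot axis is parallel to the jig's y, at jig x = -42 mm, y = -150 mm, 22 mm above the bench
- glue: glue bottle, loose, 60 mm diameter, 90 mm tall, to be left standing; origin at its foot
- jar: loose white jar, 60 mm diameter, 70 mm tall, to be left standing; origin at its foot
Not all that is in view belongs to the job. Leave any white look-alike of the part that bears spacer2_mid alone.

How it is judged:
On the way, in this order (a step that is already met when the one before it is completed fails the run):
1. all spacers are out of the gap and in the tray (x of spacer0_mid in the frame of tray between -0.1 and 0.1 m and y of spacer0_mid in the frame of tray between -0.075 and 0.075 m and z of spacer0_mid in the frame of tray between 0 and 0.075 m and x of spacer1_mid in the frame of tray between -0.1 and 0.1 m and y of spacer1_mid in the frame of tray between -0.075 and 0.075 m and z of spacer1_mid in the frame of tray between 0 and 0.075 m and x of spacer2_mid in the frame of tray between -0.1 and 0.1 m and y of spacer2_mid in the frame of tray between -0.075 and 0.075 m and z of spacer2_mid in the frame of tray between 0 and 0.075 m and x of spacer3_mid in the frame of tray between -0.1 and 0.1 m and y of spacer3_mid in the frame of tray between -0.075 and 0.075 m and z of spacer3_mid in the frame of tray between 0 and 0.075 m), for 0.2 s.
2. the gap is snug: shims in it hold the keeper within 6 mm of fully back (value of joint keeper below 0.006 m and ((x of shim0_mid in the frame of jig between 0 and 0.038 m and y of shim0_mid in the frame of jig between -0.035 and 0.035 m and z of shim0_mid in the frame of jig between 0.03 and 0.048 m and angle between shim0_mid's own z axis and vertical below 0.15 rad) or (x of shim1_mid in the frame of jig between 0 and 0.038 m and y of shim1_mid in the frame of jig between -0.035 and 0.035 m and z of shim1_mid in the frame of jig between 0.03 and 0.048 m and angle between shim1_mid's own z axis and vertical below 0.15 rad) or (x of shim2_mid in the frame of jig between 0 and 0.038 m and y of shim2_mid in the frame of jig between -0.035 and 0.035 m and z of shim2_mid in the frame of jig between 0.03 and 0.048 m and angle between shim2_mid's own z axis and vertical below 0.15 rad) or (x of shim3_mid in the frame of jig between 0 and 0.038 m and y of shim3_mid in the frame of jig between -0.035 and 0.035 m and z of shim3_mid in the frame of jig between 0.03 and 0.048 m and angle between shim3_mid's own z axis and vertical below 0.15 rad) or (x of shim4_mid in the frame of jig between 0 and 0.038 m and y of shim4_mid in the frame of jig between -0.035 and 0.035 m and z of shim4_mid in the frame of jig between 0.03 and 0.048 m and angle between shim4_mid's own z axis and vertical below 0.15 rad))), for 0.3 s.
3. the locking lever is over (value of joint lock above 0.85 rad), for 0.2 s.
At the end, for the whole second after the job is handed in: Every spacer lies in the tray; every shim is either upright and home in the gap (within about 6 mm of the bench), in the rack, or in the tray; the keeper is within 6 mm of fully back; the lever is at 0.85 rad or more (all of step 1 and all of step 2 and ((x of shim0_mid in the frame of jig between 0 and 0.038 m and y of shim0_mid in the frame of jig between -0.035 and 0.035 m and z of shim0_mid in the frame of jig between 0.03 and 0.048 m and angle between shim0_mid's own z axis and vertical below 0.15 rad) or (x of shim0_mid in the frame of rack between -0.105 and 0.105 m and y of shim0_mid in the frame of rack between -0.025 and 0.025 m and z of shim0_mid in the frame of rack between 0.035 and 0.06 m) or (x of shim0_mid in the frame of tray between -0.1 and 0.1 m and y of shim0_mid in the frame of tray between -0.075 and 0.075 m and z of shim0_mid in the frame of tray between 0 and 0.075 m)) and ((x of shim1_mid in the frame of jig between 0 and 0.038 m and y of shim1_mid in the frame of jig between -0.035 and 0.035 m and z of shim1_mid in the frame of jig between 0.03 and 0.048 m and angle between shim1_mid's own z axis and vertical below 0.15 rad) or (x of shim1_mid in the frame of rack between -0.105 and 0.105 m and y of shim1_mid in the frame of rack between -0.025 and 0.025 m and z of shim1_mid in the frame of rack between 0.035 and 0.06 m) or (x of shim1_mid in the frame of tray between -0.1 and 0.1 m and y of shim1_mid in the frame of tray between -0.075 and 0.075 m and z of shim1_mid in the frame of tray between 0 and 0.075 m)) and ((x of shim2_mid in the frame of jig between 0 and 0.038 m and y of shim2_mid in the frame of jig between -0.035 and 0.035 m and z of shim2_mid in the frame of jig between 0.03 and 0.048 m and angle between shim2_mid's own z axis and vertical below 0.15 rad) or (x of shim2_mid in the frame of rack between -0.105 and 0.105 m and y of shim2_mid in the frame of rack between -0.025 and 0.025 m and z of shim2_mid in the frame of rack between 0.035 and 0.06 m) or (x of shim2_mid in the frame of tray between -0.1 and 0.1 m and y of shim2_mid in the frame of tray between -0.075 and 0.075 m and z of shim2_mid in the frame of tray between 0 and 0.075 m)) and ((x of shim3_mid in the frame of jig between 0 and 0.038 m and y of shim3_mid in the frame of jig between -0.035 and 0.035 m and z of shim3_mid in the frame of jig between 0.03 and 0.048 m and angle between shim3_mid's own z axis and vertical below 0.15 rad) or (x of shim3_mid in the frame of rack between -0.105 and 0.105 m and y of shim3_mid in the frame of rack between -0.025 and 0.025 m and z of shim3_mid in the frame of rack between 0.035 and 0.06 m) or (x of shim3_mid in the frame of tray between -0.1 and 0.1 m and y of shim3_mid in the frame of tray between -0.075 and 0.075 m and z of shim3_mid in the frame of tray between 0 and 0.075 m)) and ((x of shim4_mid in the frame of jig between 0 and 0.038 m and y of shim4_mid in the frame of jig between -0.035 and 0.035 m and z of shim4_mid in the frame of jig between 0.03 and 0.048 m and angle between shim4_mid's own z axis and vertical below 0.15 rad) or (x of shim4_mid in the frame of rack between -0.105 and 0.105 m and y of shim4_mid in the frame of rack between -0.025 and 0.025 m and z of shim4_mid in the frame of rack between 0.035 and 0.06 m) or (x of shim4_mid in the frame of tray between -0.1 and 0.1 m and y of shim4_mid in the frame of tray between -0.075 and 0.075 m and z of shim4_mid in the frame of tray between 0 and 0.075 m)) and value of joint lock above 0.85 rad); the robot touches nothing.
It fails at once if the glue bottle or the jar is knocked over (angle between any of glue, jar's own z axis and vertical above 0.6 rad).
Of spacer0, spacer1, spacer2, spacer3 only 2 to 4 are there at a start; the rules pass over those that are not, and their reading is None.
At some moment in a run one of tray may be knocked a few centimetres aside while the robot is not near it.
Once in a run the grip may slacken for a moment while it holds something.
It also fails if it takes over 210 s, if anything falls off the work surface, if the arm or the gripper's body presses on something with over 40 N, if the wrist force passes 120 N, or if a joint passes its speed limit or range.

## Robot

A 6-joint arm with a two-finger parallel gripper is mounted at the origin on the work surface. World frame = base frame: x ahead of the robot, y to its left, z up, the work surface at z = 0. Lengths are in m, angles in rad, forces in N, time in s.
With the tool pointing down it reaches from about 0.35 to 0.875 m from the base axis. Payload 4.2 kg.
Tool frame: the origin (TCP) lies at the very end of the fingers, on their centre line; the grasp point (between the pads) lies env.grasp_offset behind it (env.grasp_offset is the distance from the TCP to the grasp point, in m); z points along the fingers, y is the line along which they close (so a half turn about z gives the same grasp; the last joint's range is limited). The gripper opens to 87 mm and grips with 3 to 60 N. Pads are 19 mm wide; open, the fingers measure 117 mm over their backs; the gripper's body (75 mm by 190 mm) begins 51 mm behind the grasp point.
Start: joints at [-0.923, 0.385, 0.008, 0, -1.194, -0.259], TCP at [0.237, -0.578, 0.223] pointing down, gripper open.
Joint ranges: [-3.14, 3.14], [-1.21, 2.06], [-1.07, 1.41], [-3.16, 2.05], [-2.99, -0.16], [-3.1, 3.1]. Speed limits (rad/s): [2.79, 2.79, 3.14, 3.14, 3.14, 3.14].

## Interface

Orientations are given as a rotation vector (axis times angle).
In Python, from station import status, viewer, job_done, env gives the robot as it stands. The module is installed in compiled form; this text tells all that it offers.
- The arm moves only by the tool step_arm, never from a script. Its argument "rows" is a list of rows, each an object of numbers: "grip": the opening, from 0 (shut) to 1 (fully open); "dx", "dy", "dz": the shift along the tool's x, y, z in units of 30 mm (1.0 is 30 mm); "yaw": the turn about the tool's z in rad. A call has 1 to 5 rows; each row is the pose to reach, as a shift and turn from the pose commanded when the call began, along the tool's axes at that moment; what a row does not reach only later rows make up. A row lasts 1/8 s, in which the tool goes at most 62.5 mm and 10.7 degrees, less where a joint would pass 70% of its speed; a pose out of reach is approached as far as the arm can. A call with a gripper value outside its range is refused whole. The fingers move at their own pace and stop on an object; "squeeze" is the grip in N (left out, the last holds). Time passes only in rows, so rows that repeat a pose let the fingers close. It gives the time, the measured TCP pose, the force, the opening and the grip force at its end, in the units of the state.
- status.get_state(): the state, without advancing time (a new reading comes with each control period).
- viewer.get_image(name): name is "scene" or "top" or "wrist"; returns (picture, depth): 480x640x3 uint8, red, green, blue; 480x640 float32, m along the optical axis (not along the pixel's ray), 0 where there is no reading.
- viewer.camera_model(name): a dict with "fx", "fy", "cx", "cy" (pixels), "rvec" (rotation vector, rad) and "tvec" (3), from world to camera coordinates, as OpenCV has them; the wrist camera has in their place "mount" (4x4, takes a point from camera to tool coordinates, whose origin is the TCP and whose axes are the flange's). Camera axes: x right, y down, z forward; pixel columns grow to the right and rows downward; lengths in m; the calibration is good to about 2 mm. The wrist camera is an equidistant fisheye: a pixel r from the principal point sees the ray r / f radians off the axis. A picture is of the moment at which its call begins: read the wrist's pose just before it. camera_model takes no time and is no camera call.
- job_done(): hands the job in; it is judged then, once.
The state is a dict: "time": time; "joints": joint angles; "joint_vel": joint speeds; "effort": joint torques, N m; "ee_pos": TCP position; "tcp_rot": TCP orientation; "force": force on the tool from outside, world axes, zero at the start; "wrist_torque": the same for the moment, N m; "gripper_width": finger opening in m; "grasp_force": force on a finger pad.
Only numpy, scipy, OpenCV 4.12 (cv2) and the standard library are available. Lean on these libraries where they do the work, as an engineer would, in place of code of your own. Each camera call takes 0.05 s, during which the arm holds its last target. There are 200 camera calls.

## Working session

There is one attempt and no reset: what is moved stays moved. The work goes in short steps, Python scripts to look and compute and a tool call to move; the robot and the scene stay as the last step left them, time stands still between calls to the robot, and variables do not carry over. Pictures are saved under pics/ and viewed, at most 14 in all, crops included, and the job is handed in when it is done.

Besides the shell and the picture viewer there is one more tool, called after ">>>" by a JSON object that holds its "api" and its "payload", one argument or row to a line. step_arm: Moves the arm, as the interface text tells. Its arguments: {"type":"object","properties":{"rows":{"type":"array","items":{"type":"object","properties":{"grip":{"type":"number"},"dx":{"type":"number"},"dy":{"type":"number"},"dz":{"type":"number"},"yaw":{"type":"number"}}}},"squeeze":{"type":"number"}},"required":["rows"]}

```bash
mkdir -p pics
cat > h.py <<'E'
import numpy as np, cv2
from scipy.spatial.transform import Rotation as R
from station import status, viewer, job_done, env
def shot(n):
    im,d=viewer.get_image(n); return im,d
def save(im,f): cv2.imwrite('pics/'+f,cv2.cvtColor(im,cv2.COLOR_RGB2BGR))
def cloud(n,d):
    m=viewer.camera_model(n); v,u=np.mgrid[:480,:640]
    P=np.stack([(u-m['cx'])/m['fx']*d,(v-m['cy'])/m['fy']*d,d],-1)
    Rm=R.from_rotvec(m['rvec']).as_matrix(); t=np.array(m['tvec'])
    W=(P-t)@Rm; W[d==0]=np.nan; return W
def st():
    s=status.get_state(); print(round(s['time'],2),np.round(s['ee_pos'],4),np.round(s['tcp_rot'],3),'F',np.round(s['force'],1),'w',round(s['gripper_width'],4),'g',round(s['grasp_force'],1)); return s
E
python3 - <<'E'
from h import *
s=st(); print(env.grasp_offset)
for n in('top','scene'):
    im,d=shot(n); save(im,n+'0.png'); np.save(n+'_d.npy',d); np.save(n+'_i.npy',im)
    print(viewer.camera_model(n))
print(R.from_rotvec(s['tcp_rot']).as_matrix().round(3))
E
```

```text
0.0 [ 0.2367 -0.5778  0.2214] [ 6.070e-01 -3.082e+00 -3.000e-03] F [-0.9 -0.5  0.3] w 0.0869 g 0.0
0.0187
{'fx': 439.9549929931877, 'fy': 439.9549929931877, 'cx': 322.16847346939596, 'cy': 244.77819537656438, 'rvec': array([ 2.210843  , -2.17811403,  0.06660365]), 'tvec': array([-0.01709835,  0.57311884,  0.96793166])}
{'fx': 608.531653959476, 'fy': 608.531653959476, 'cx': 301.61006899140295, 'cy': 236.4359569822383, 'rvec': array([ 1.70333863,  1.88153946, -0.76373397]), 'tvec': array([ 0.06291431, -0.33553811,  1.67962256])}
[[-0.925 -0.379 -0.001]
 [-0.379  0.925  0.002]
 [ 0.     0.002 -1.   ]]
```

View pics/top0.png

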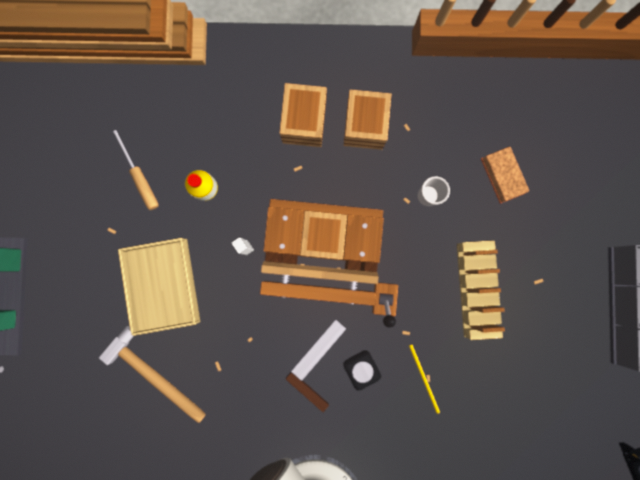

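View pics/scene0.png

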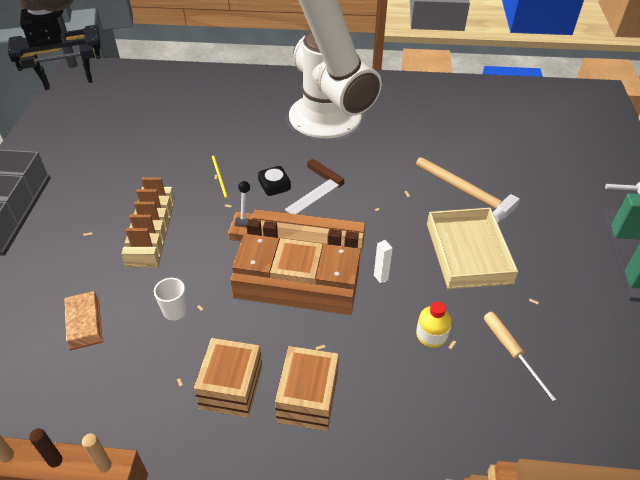

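The top view shows four dark spacer tops at about (305,263), (335,265), (345,265) and (365,268) px (to be refined). The white block at (243,246) is the look-alike. The tray is at (160,286), the rack at (482,290), the lever ball at (390,321), the glue at (202,185) and the jar at (434,190).

```bash
cat > m.py <<'E'
from h import *
def comps(mask,W,mn=6):
    n,l=cv2.connectedComponents(mask.astype(np.uint8))
    for i in range(1,n):
        k=l==i
        if k.sum()<mn: continue
        v,u=np.nonzero(k); p=W[k]; (c,sz,a)=cv2.minAreaRect((p[:,:2]*1000).astype(np.float32))
        print('px',u.mean().round(1),v.mean().round(1),'n',k.sum(),'med',np.median(p,0).round(4),'rect',np.round(c,1),np.round(sz,1),round(a,1))
E
python3 - <<'E'
from m import *
for n in('top','scene'):
    d=np.load(n+'_d.npy');W=cloud(n,d);z=W[...,2]; print(n)
    X,Y=W[...,0],W[...,1]
    inb=(X>.3)&(X<.8)&(abs(Y)<.55)
    print('table',np.nanmedian(z[(X>.4)&(X<.7)&(abs(Y)<.5)]))
    print('z85-115');comps(inb&(z>.085)&(z<.115),W)
    print('z68-82');comps(inb&(z>.068)&(z<.082),W,40)
    print('z35-64');comps(inb&(z>.03)&(z<.064),W,60)
im=cv2.cvtColor(np.load('top_i.npy'),cv2.COLOR_RGB2BGR)
a=cv2.resize(im[190:340,230:410],(720,600),interpolation=cv2.INTER_CUBIC);cv2.imwrite('pics/c1.png',a)
E
```

```text
top
table 0.0016298006865292022
z85-115
px 194.1 179.7 n 142 med [0.7006 0.2606 0.0903] rect [700.8 261.2] [26.2 26.6] 43.2
px 239.5 244.8 n 143 med [0.5657 0.1608 0.0998] rect [566.1 161.8] [26.3 20.3] 36.0
px 486.2 251.5 n 88 med [ 0.5601 -0.3476  0.092 ] rect [ 560.3 -347.7] [ 7.9 46.2] 4.4
px 271.7 256.3 n 130 med [0.5439 0.0939 0.1001] rect [543.5  95. ] [26.3 19.8] 84.4
px 288.6 258.0 n 130 med [0.5405 0.0592 0.0999] rect [540.7  60.3] [26.1 19.8] 84.0
px 353.8 264.3 n 126 med [ 0.5301 -0.0739  0.1001] rect [529.6 -73.5] [25.8 19.8] 85.6
px 370.5 265.9 n 133 med [ 0.5267 -0.107   0.1001] rect [ 526.7 -108.2] [26.2 20.1] 86.7
px 488.2 270.8 n 90 med [ 0.5202 -0.3511  0.0918] rect [ 520.6 -351.9] [ 7.9 43.5] 4.5
px 489.3 290.1 n 91 med [ 0.4809 -0.353   0.0914] rect [ 480.5 -353.4] [ 7.9 43.8] 4.6
px 493.0 309.5 n 101 med [ 0.4409 -0.3611  0.0917] rect [ 441.3 -361.2] [ 8.4 44.5] 4.2
px 389.2 320.3 n 130 med [ 0.4182 -0.1449  0.1067] rect [ 417.3 -145.8] [22.6 23.6] 0.1
px 493.2 329.1 n 99 med [ 0.4017 -0.3618  0.092 ] rect [ 401.3 -361.4] [ 8.7 45.3] 3.2
z68-82
px 199.5 183.6 n 
[... 3540 characters left out ...]
3
px 309.1 220.7 n 1159 med [0.4726 0.004  0.0584] rect [469.8   0.5] [244.8  34.6] 85.2
px 473.2 243.6 n 1004 med [0.4894 0.3574 0.0369] rect [479.6 350.7] [195.5 143. ] 11.0
px 301.5 237.8 n 276 med [ 0.524  -0.0076  0.058 ] rect [523.3  -6.6] [105.5  14. ] 86.2
px 382.0 265.4 n 162 med [0.5762 0.1619 0.0471] rect [575.4 160.4] [32.5 19.9] 72.7
px 292.5 287.9 n 2316 med [ 0.6555 -0.0117  0.0565] rect [638.3 -14.1] [245.8  54.3] 84.8
px 168.3 288.2 n 306 med [ 0.6732 -0.2596  0.0492] rect [ 679.3 -253.4] [26.4 50.5] 22.1
px 173.0 304.4 n 269 med [ 0.7163 -0.2352  0.0473] rect [ 708.9 -239.3] [26.9 55.7] 29.8
px 433.5 326.5 n 578 med [0.7238 0.2577 0.0542] rect [708.4 260.7] [60.7 56.1] 70.9
```

View pics/c1.png

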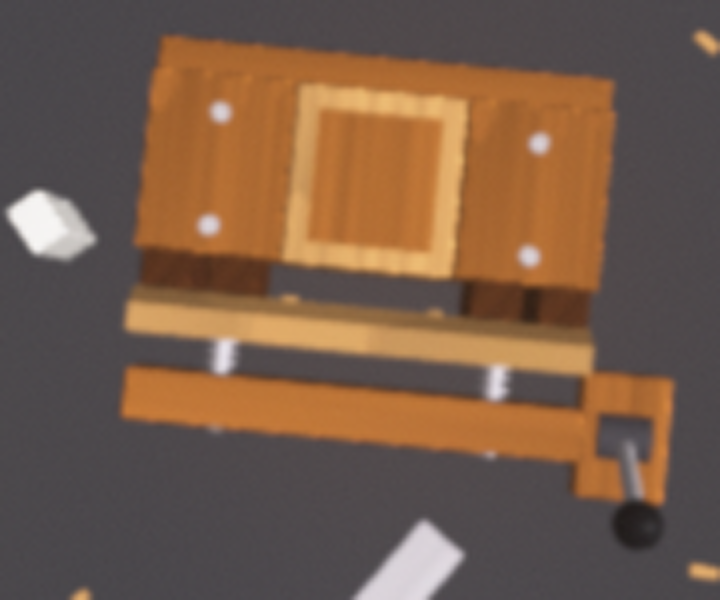

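The jig is yawed about -0.082 rad with its origin near (0.5102, -0.0045). Four spacers stand at jig y of about ±102 and ±67 mm. I'll align the tool with the jig, closing along jig x, and approach.

```bash
cat >> h.py <<'E'
O=np.array([.5102,-.0045,0]); TH=-.082
JR=R.from_euler('z',TH).as_matrix()
def j2w(p): return O+JR@(np.array(p)/1000)
def w2j(w): return (JR.T@(np.array(w)-O)*1000)
def go(target_w,ang=None):
    """units to world target; ang = wanted world angle of tool y"""
    s=st(); M=R.from_rotvec(s['tcp_rot']).as_matrix(); d=M.T@(np.array(target_w)-s['ee_pos'])/.03
    a=np.arctan2(M[1,1],M[0,1]); print('jig',w2j(s['ee_pos']).round(1),'tilt',(M[:2,2]).round(4),'yang',round(a,4),'d',d.round(3),'yaw',None if ang is None else round(-((ang-a+np.pi)%(2*np.pi)-np.pi),4))
JA=np.pi+TH
def goj(p,ang=JA): go(j2w(p),ang)
E
python3 - <<'E'
from h import *
for w in [(.5435,.095),(.5407,.0603),(.5296,-.0735),(.5267,-.1082)]: print(w2j(w+(0.,)).round(1))
E
```

```text
[ 25.  101.9   0. ]
[25.1 67.1  0. ]
[ 25.  -67.2   0. ]
[  24.9 -102.     0. ]
```

>>> {"api": "step_arm", "payload": {
  "rows": [
    {"dx": -1.5,"dy": 1.4,"yaw": -0.18},
    {"dx": -3,"dy": 2.8,"yaw": -0.36},
    {"dx": -4.5,"dy": 4.2,"yaw": -0.54},
    {"dx": -6,"dy": 5.6,"yaw": -0.72},
    {"dx": -7,"dy": 6.6,"yaw": -0.9}
  ],
  "squeeze": 40
}}

```text
$.rows[0]: bad value
```

```bash
python3 -c "
from h import *
goj((25,102.5,150))"
```

```text
0.1 [ 0.2367 -0.5779  0.2216] [ 6.070e-01 -3.082e+00 -3.000e-03] F [ 0.9 -0.4  0.5] w 0.0872 g 0.0
jig [-225.6 -593.8  221.6] tilt [-0.0008  0.0017] yang 1.9594 d [-17.97   16.895   2.417] yaw -1.1002
```

>>> {"api": "step_arm", "payload": {
  "rows": [
    {"dx": -1.5,"dy": 1.4,"dz": 0,"yaw": -0.18,"grip": 1},
    {"dx": -3,"dy": 2.8,"dz": 0,"yaw": -0.36,"grip": 1},
    {"dx": -4.5,"dy": 4.2,"dz": 0,"yaw": -0.54,"grip": 1},
    {"dx": -6,"dy": 5.6,"dz": 0,"yaw": -0.72,"grip": 1},
    {"dx": -7,"dy": 6.6,"dz": 0,"yaw": -0.9,"grip": 1}
  ],
  "squeeze": 40
}}

```text
time: 0.72
ee_pos: [0.3566, -0.3132, 0.2224]
tcp_rot: [-1.896, 2.505, 0.001]
force: [0.9, 0.1, -0.5]
gripper_width: 0.0867
grasp_force: 0.0
```

```bash
python3 -c "
from h import *
goj((25,102,150))"
```

```text
0.72 [ 0.3566 -0.3132  0.2224] [-1.896e+00  2.505e+00  1.000e-03] F [ 0.9  0.1 -0.5] w 0.0867 g 0.0
jig [-127.8 -320.3  222.4] tilt [-0.0002  0.0004] yang 2.8669 d [-14.79   -2.304   2.417] yaw -0.1927
```

>>> {"api": "step_arm", "payload": {
  "rows": [
    {"dx": -2,"dy": -0.3,"dz": 0,"yaw": -0.1,"grip": 1},
    {"dx": -4,"dy": -0.6,"dz": 0,"yaw": -0.193,"grip": 1},
    {"dx": -6,"dy": -0.9,"dz": 0,"yaw": -0.193,"grip": 1},
    {"dx": -8,"dy": -1.2,"dz": 0,"yaw": -0.193,"grip": 1},
    {"dx": -10,"dy": -1.6,"dz": 0,"yaw": -0.193,"grip": 1}
  ]
}}

```text
time: 1.35
ee_pos: [0.486, -0.0387, 0.2225]
tcp_rot: [2.121, -2.318, -0.0]
force: [2.1, -0.1, -0.1]
gripper_width: 0.0866
grasp_force: 0.0
```

```bash
python3 -c "
from h import *
goj((25,102,150))"
```

```text
1.35 [ 0.486  -0.0387  0.2225] [ 2.121 -2.318 -0.   ] F [ 2.1 -0.1 -0.1] w 0.0866 g 0.0
jig [-21.4 -36.1 222.5] tilt [-0.0001  0.0001] yang 3.053 d [-4.613 -1.515  2.418] yaw -0.0066
```

>>> {"api": "step_arm", "payload": {
  "rows": [
    {"dx": -2,"dy": -0.7,"dz": 0,"yaw": -0.007,"grip": 0.7},
    {"dx": -4,"dy": -1.3,"dz": 0.8,"yaw": -0.007,"grip": 0.7},
    {"dx": -4.6,"dy": -1.51,"dz": 2.0,"yaw": -0.007,"grip": 0.7},
    {"dx": -4.6,"dy": -1.51,"dz": 2.4,"yaw": -0.007,"grip": 0.7},
    {"dx": -4.6,"dy": -1.51,"dz": 2.4,"yaw": -0.007,"grip": 0.7}
  ]
}}

```text
time: 1.98
ee_pos: [0.5424, 0.0919, 0.1497]
tcp_rot: [2.126, -2.309, -0.001]
force: [0.8, -1.1, 1.2]
gripper_width: 0.0614
grasp_force: 0.0
```

```bash
python3 -c "
from h import *
goj((25,102,79))"
```

```text
1.98 [0.5424 0.0919 0.1497] [ 2.126e+00 -2.309e+00 -1.000e-03] F [ 0.8 -1.1  1.2] w 0.0614 g 0.0
jig [ 24.2  98.7 149.7] tilt [-0.0025 -0.0014] yang 3.0594 d [-0.113 -0.033  2.357] yaw -0.0002
```

>>> {"api": "step_arm", "payload": {
  "rows": [
    {"dx": -0.03,"dy": -0.02,"dz": 1.2,"yaw": 0,"grip": 0.7},
    {"dx": -0.03,"dy": -0.02,"dz": 2.36,"yaw": 0,"grip": 0.7},
    {"dx": -0.03,"dy": -0.02,"dz": 2.36,"yaw": 0,"grip": 0.7},
    {"dx": -0.03,"dy": -0.02,"dz": 2.36,"yaw": 0,"grip": 0.0},
    {"dx": -0.03,"dy": -0.02,"dz": 2.36,"yaw": 0,"grip": 0.0}
  ]
}}

```text
time: 2.6
ee_pos: [0.5452, 0.0938, 0.0819]
tcp_rot: [-2.126, 2.308, -0.002]
force: [0.3, -0.7, 0.7]
gripper_width: 0.0483
grasp_force: 0.0
```

>>> {"api": "step_arm", "payload": {
  "rows": [
    {"dx": 0,"dy": 0,"dz": 0,"yaw": 0,"grip": 0.0},
    {"dx": 0,"dy": 0,"dz": 0,"yaw": 0,"grip": 0.0}
  ]
}}

```text
time: 2.85
ee_pos: [0.5441, 0.0937, 0.0804]
tcp_rot: [-2.128, 2.31, -0.0]
force: [0.2, 0.4, 0.6]
gripper_width: 0.0291
grasp_force: 0.0
```

```bash
python3 -c "
from h import *
goj((25,102,79))"
```

```text
2.85 [0.5441 0.0937 0.0804] [-2.128  2.31  -0.   ] F [0.2 0.4 0.6] w 0.0291 g 0.0
jig [ 25.7 100.6  80.4] tilt [0.001  0.0005] yang 3.0597 d [-0.045  0.024  0.045] yaw 0.0001
```

>>> {"api": "step_arm", "payload": {
  "rows": [
    {"dx": 0,"dy": 0,"dz": 0,"yaw": 0,"grip": 0.0},
    {"dx": 0,"dy": 0,"dz": 0,"yaw": 0,"grip": 0.0},
    {"dx": 0,"dy": 0,"dz": 0,"yaw": 0,"grip": 0.0},
    {"dx": 0,"dy": 0,"dz": -0.5,"yaw": 0,"grip": 0.0},
    {"dx": 0,"dy": 0,"dz": -1,"yaw": 0,"grip": 0.0}
  ]
}}

```text
time: 3.48
ee_pos: [0.5434, 0.0934, 0.1101]
tcp_rot: [2.127, -2.31, -0.001]
force: [-0.7, 0.2, -2.7]
gripper_width: 0.0193
grasp_force: 40.0
```

>>> {"api": "step_arm", "payload": {
  "rows": [
    {"dx": 0,"dy": 0,"dz": -0.7,"yaw": 0,"grip": 0.0},
    {"dx": 0,"dy": 0,"dz": -1.4,"yaw": 0,"grip": 0.0},
    {"dx": 0,"dy": 0,"dz": -2.2,"yaw": 0,"grip": 0.0},
    {"dx": 0,"dy": 0,"dz": -3,"yaw": 0,"grip": 0.0},
    {"dx": 0,"dy": 0,"dz": -3.7,"yaw": 0,"grip": 0.0}
  ]
}}

```text
time: 4.1
ee_pos: [0.5444, 0.0935, 0.2233]
tcp_rot: [-2.127, 2.309, -0.002]
force: [0.3, 0.3, -0.2]
gripper_width: 0.0197
grasp_force: 40.0
```

Run:
```python
from h import *
c=np.array([.4776,.3491]);a=np.deg2rad(11)
# tray x axis angle: rect 190 side at 11deg (check sign via mask)
im,d=shot('top');W=cloud('top',d);z=W[...,2]
k=(W[...,1]>.2)&(z>.033)&(z<.045)&(W[...,0]>.33)&(W[...,0]<.62)
p=(W[k][:,:2]*1000).astype(np.float32);r=cv2.minAreaRect(p);print(r,cv2.boxPoints(r).round(0).tolist())
for dx,dy in((45,30),(45,-30),(-45,30),(-45,-30)):
    w=c+np.array([[np.cos(a),-np.sin(a)],[np.sin(a),np.cos(a)]])@np.array([dx,dy])/1000
    print(dx,dy,w.round(4),w2j((*w,0)).round(1))
goj(w2j((*w,.22)))
save(im[150:350,100:420],'t1.png')
```

```text
((471.2947082519531, 473.6517333984375), (423.5795593261719, 187.14027404785156), 88.72412872314453) [[373.0, 264.0], [560.0, 260.0], [570.0, 683.0], [382.0, 687.0]]
45 30 [0.516  0.3871] [-26.2 390.8   0. ]
45 -30 [0.5275 0.3282] [-10. 333.   0.]
-45 30 [0.4277 0.37  ] [-112.9  366.4    0. ]
-45 -30 [0.4392 0.3111] [-96.7 308.7   0. ]
4.15 [0.546  0.0939 0.2264] [-2.124  2.304 -0.007] F [0.8 0.3 3.5] w 0.0195 g 40.0
jig [ 27.7 101.  226.4] tilt [0.0084 0.002 ] yang 3.0604 d [-6.927  4.14   0.197] yaw 0.0008
```

>>> {"api": "step_arm", "payload": {
  "rows": [
    {"dx": -1.5,"dy": 0.3,"dz": 0,"yaw": 0,"grip": 0},
    {"dx": -3.5,"dy": 0.6,"dz": 0,"yaw": 0,"grip": 0},
    {"dx": -5.5,"dy": 1.0,"dz": 0,"yaw": 0,"grip": 0},
    {"dx": -7.5,"dy": 1.4,"dz": 0,"yaw": 0,"grip": 0},
    {"dx": -9.3,"dy": 1.7,"dz": 0,"yaw": 0,"grip": 0}
  ]
}}

```text
time: 4.78
ee_pos: [0.5155, 0.378, 0.2215]
tcp_rot: [-2.128, 2.309, -0.0]
force: [0.7, 0.2, 0.5]
gripper_width: 0.0199
grasp_force: 40.0
```

>>> {"api": "step_arm", "payload": {
  "rows": [
    {"dx": -0.37,"dy": 0,"dz": 0,"yaw": 0,"grip": 0},
    {"dx": -0.37,"dy": 0,"dz": 1.2,"yaw": 0,"grip": 0},
    {"dx": -0.37,"dy": 0,"dz": 2.6,"yaw": 0,"grip": 0},
    {"dx": -0.37,"dy": 0,"dz": 3.8,"yaw": 0,"grip": 0},
    {"dx": -0.37,"dy": 0,"dz": 3.8,"yaw": 0,"grip": 0}
  ]
}}

```text
time: 5.4
ee_pos: [0.5156, 0.3845, 0.104]
tcp_rot: [2.123, -2.307, 0.001]
force: [0.3, -0.1, 0.0]
gripper_width: 0.02
grasp_force: 40.0
```

```bash
python3 -c "
from h import *
goj((-26,391,87))"
```

```text
5.4 [0.5156 0.3845 0.104 ] [ 2.123e+00 -2.307e+00  1.000e-03] F [ 0.3 -0.1  0. ] w 0.02 g 40.0
jig [-26.5 388.2 104. ] tilt [-0.0047 -0.0052] yang 3.0585 d [-0.098 -0.019  0.566] yaw -0.0011
```

>>> {"api": "step_arm", "payload": {
  "rows": [
    {"dx": 0,"dy": 0,"dz": 0.4,"yaw": 0,"grip": 0},
    {"dx": 0,"dy": 0,"dz": 0.63,"yaw": 0,"grip": 0},
    {"dx": 0,"dy": 0,"dz": 0.63,"yaw": 0,"grip": 0},
    {"dx": 0,"dy": 0,"dz": 0.63,"yaw": 0,"grip": 0.5},
    {"dx": 0,"dy": 0,"dz": 0.63,"yaw": 0,"grip": 0.5}
  ]
}}

```text
time: 6.02
ee_pos: [0.5171, 0.3872, 0.0886]
tcp_rot: [-2.128, 2.309, 0.0]
force: [-0.5, -1.2, 0.0]
gripper_width: 0.0324
grasp_force: 0.0
```

>>> {"api": "step_arm", "payload": {
  "rows": [
    {"dx": 0,"dy": 0,"dz": 0,"yaw": 0,"grip": 0.5},
    {"dx": 0,"dy": 0,"dz": -0.6,"yaw": 0,"grip": 0.5},
    {"dx": 0,"dy": 0,"dz": -1.6,"yaw": 0,"grip": 0.5},
    {"dx": 0,"dy": 0,"dz": -2.6,"yaw": 0,"grip": 0.5},
    {"dx": 1,"dy": -0.1,"dz": -2.6,"yaw": 0,"grip": 0.5}
  ]
}}

```text
time: 6.65
ee_pos: [0.5191, 0.3593, 0.1705]
tcp_rot: [-2.126, 2.301, -0.0]
force: [0.0, -1.1, -0.2]
gripper_width: 0.043
grasp_force: 0.0
```

>>> {"api": "step_arm", "payload": {
  "rows": [
    {"dx": 1.9,"dy": -0.3,"dz": 0,"yaw": 0,"grip": 0.5},
    {"dx": 3.9,"dy": -0.6,"dz": 0,"yaw": 0,"grip": 0.5},
    {"dx": 5.9,"dy": -1.0,"dz": 0,"yaw": 0,"grip": 0.5},
    {"dx": 7.9,"dy": -1.3,"dz": 0,"yaw": 0,"grip": 0.5},
    {"dx": 9.8,"dy": -1.6,"dz": 0,"yaw": 0,"grip": 0.5}
  ]
}}

```text
time: 7.28
ee_pos: [0.5415, 0.058, 0.1677]
tcp_rot: [-2.127, 2.309, -0.002]
force: [1.0, 0.7, 0.4]
gripper_width: 0.0436
grasp_force: 0.0
```

>>> {"api": "step_arm", "payload": {
  "rows": [
    {"dx": 0,"dy": 0,"dz": 0,"yaw": 0,"grip": 0.5},
    {"dx": 0,"dy": 0,"dz": 0.5,"yaw": 0,"grip": 0.5},
    {"dx": 0,"dy": 0,"dz": 1,"yaw": 0,"grip": 0.5},
    {"dx": 0,"dy": 0,"dz": 1,"yaw": 0,"grip": 0.5},
    {"dx": 0,"dy": 0,"dz": 1,"yaw": 0,"grip": 0.5}
  ]
}}

```text
time: 7.9
ee_pos: [0.5412, 0.0606, 0.1356]
tcp_rot: [2.13, -2.308, 0.0]
force: [-0.1, -0.5, 0.2]
gripper_width: 0.0432
grasp_force: 0.0
```

Run:
```python
from m import *
goj((25,67,80))
im,d=shot('top');W=cloud('top',d);z=W[...,2]
comps((z>.085)&(z<.115)&(W[...,0]>.3)&(W[...,0]<.8)&(W[...,1]>-.2)&(W[...,1]<.5),W)
```

```text
7.9 [0.5412 0.0606 0.1356] [ 2.13  -2.308  0.   ] F [-0.1 -0.5  0.2] w 0.0432 g 0.0
jig [ 25.5  67.4 135.6] tilt [-0.0004 -0.0005] yang 3.0612 d [0.011 0.017 1.853] yaw 0.0016
px 194.0 179.7 n 140 med [0.7007 0.2606 0.0905] rect [701.1 261.3] [26.  26.3] 43.8
px 353.8 264.4 n 128 med [ 0.53   -0.0737  0.1001] rect [529.6 -73.4] [25.8 19.8] 85.7
px 370.5 266.0 n 133 med [ 0.5267 -0.107   0.0999] rect [ 526.7 -108.1] [26.2 19.7] 83.6
px 127.4 266.4 n 149 med [0.5191 0.3863 0.105 ] rect [517.4 387.9] [26.6 20. ] 82.8
px 389.1 320.3 n 130 med [ 0.4182 -0.1451  0.1066] rect [ 417.3 -146.1] [24.2 22.6] 89.3
```

>>> {"api": "step_arm", "payload": {
  "rows": [
    {"dx": 0,"dy": 0,"dz": 0.9,"yaw": 0,"grip": 0.5},
    {"dx": 0,"dy": 0,"dz": 1.85,"yaw": 0,"grip": 0.5},
    {"dx": 0,"dy": 0,"dz": 1.85,"yaw": 0,"grip": 0.5},
    {"dx": 0,"dy": 0,"dz": 1.85,"yaw": 0,"grip": 0},
    {"dx": 0,"dy": 0,"dz": 1.85,"yaw": 0,"grip": 0}
  ]
}}

```text
time: 8.57
ee_pos: [0.5421, 0.0602, 0.0818]
tcp_rot: [-2.127, 2.308, -0.002]
force: [0.2, 0.1, 0.7]
gripper_width: 0.0303
grasp_force: 0.0
```

>>> {"api": "step_arm", "payload": {
  "rows": [
    {"dx": 0,"dy": 0,"dz": 0,"yaw": 0,"grip": 0},
    {"dx": 0,"dy": 0,"dz": 0,"yaw": 0,"grip": 0},
    {"dx": 0,"dy": 0,"dz": 0,"yaw": 0,"grip": 0},
    {"dx": 0,"dy": 0,"dz": -0.5,"yaw": 0,"grip": 0},
    {"dx": 0,"dy": 0,"dz": -1,"yaw": 0,"grip": 0}
  ]
}}

```text
time: 9.2
ee_pos: [0.5406, 0.0596, 0.1108]
tcp_rot: [2.127, -2.31, -0.001]
force: [-1.0, 0.3, -2.8]
gripper_width: 0.0196
grasp_force: 40.0
```

>>> {"api": "step_arm", "payload": {
  "rows": [
    {"dx": 0,"dy": 0,"dz": -0.7,"yaw": 0,"grip": 0},
    {"dx": 0,"dy": 0,"dz": -1.4,"yaw": 0,"grip": 0},
    {"dx": 0,"dy": 0,"dz": -2.2,"yaw": 0,"grip": 0},
    {"dx": 0,"dy": 0,"dz": -3,"yaw": 0,"grip": 0},
    {"dx": 0,"dy": 0,"dz": -3.7,"yaw": 0,"grip": 0}
  ]
}}

```text
time: 9.82
ee_pos: [0.5416, 0.0597, 0.2238]
tcp_rot: [-2.127, 2.309, -0.002]
force: [-0.1, 0.0, -0.4]
gripper_width: 0.0194
grasp_force: 40.0
```

>>> {"api": "step_arm", "payload": {
  "rows": [
    {"dx": -1.3,"dy": 0.2,"dz": 0,"yaw": 0,"grip": 0},
    {"dx": -3.2,"dy": 0.4,"dz": 0,"yaw": 0,"grip": 0},
    {"dx": -5.1,"dy": 0.7,"dz": 0,"yaw": 0,"grip": 0},
    {"dx": -7,"dy": 0.9,"dz": 0,"yaw": 0,"grip": 0},
    {"dx": -8.87,"dy": 1.17,"dz": 0,"yaw": 0,"grip": 0}
  ]
}}

```text
time: 10.45
ee_pos: [0.528, 0.3298, 0.223]
tcp_rot: [-2.127, 2.309, -0.001]
force: [1.1, 0.5, 0.2]
gripper_width: 0.02
grasp_force: 40.0
```

>>> {"api": "step_arm", "payload": {
  "rows": [
    {"dx": 0,"dy": 0,"dz": 0,"yaw": 0,"grip": 0},
    {"dx": 0,"dy": 0,"dz": 1.2,"yaw": 0,"grip": 0},
    {"dx": 0,"dy": 0,"dz": 2.6,"yaw": 0,"grip": 0},
    {"dx": 0,"dy": 0,"dz": 3.8,"yaw": 0,"grip": 0},
    {"dx": 0,"dy": 0,"dz": 3.8,"yaw": 0,"grip": 0}
  ]
}}

```text
time: 11.08
ee_pos: [0.5267, 0.3258, 0.1054]
tcp_rot: [2.123, -2.307, 0.0]
force: [0.2, 0.1, 0.1]
gripper_width: 0.0195
grasp_force: 40.0
```

Run:
```python
from m import *
goj((-10,333,87))
im,d=shot('top');W=cloud('top',d);z=W[...,2]
comps((z>.085)&(z<.115)&(W[...,0]>.3)&(W[...,0]<.8)&(W[...,1]>-.2)&(W[...,1]<.5),W)
```

```text
11.07 [0.5267 0.3258 0.1054] [ 2.123 -2.307  0.   ] F [0.2 0.1 0.1] w 0.0195 g 40.0
jig [-10.6 330.6 105.4] tilt [-0.0043 -0.0042] yang 3.0585 d [-0.083 -0.023  0.613] yaw -0.001
px 194.0 179.7 n 139 med [0.7004 0.2608 0.09  ] rect [701.7 260.9] [27.3 24.7] 8.2
px 239.6 244.9 n 144 med [0.5656 0.1603 0.1   ] rect [566.1 161.6] [26.3 20.6] 35.2
px 163.7 263.6 n 61 med [0.5246 0.3134 0.1022] rect [525.3 314.6] [ 5.3 30.2] 84.6
px 353.9 264.3 n 127 med [ 0.5301 -0.0738  0.1001] rect [529.6 -73.5] [26.1 19.8] 85.8
px 370.5 266.0 n 132 med [ 0.5266 -0.1075  0.1   ] rect [ 526.8 -108.4] [26. 20.] 84.5
px 389.2 320.3 n 130 med [ 0.4181 -0.1451  0.1061] rect [ 417.1 -146.2] [22.5 24. ] 3.1
```

>>> {"api": "step_arm", "payload": {
  "rows": [
    {"dx": 0,"dy": 0,"dz": 0.4,"yaw": 0,"grip": 0},
    {"dx": 0,"dy": 0,"dz": 0.63,"yaw": 0,"grip": 0},
    {"dx": 0,"dy": 0,"dz": 0.63,"yaw": 0,"grip": 0},
    {"dx": 0,"dy": 0,"dz": 0.63,"yaw": 0,"grip": 0.5},
    {"dx": 0,"dy": 0,"dz": 0.63,"yaw": 0,"grip": 0.5}
  ]
}}

```text
time: 11.75
ee_pos: [0.5282, 0.3281, 0.089]
tcp_rot: [-2.128, 2.31, -0.0]
force: [0.2, -0.3, 0.5]
gripper_width: 0.0322
grasp_force: 0.0
```

>>> {"api": "step_arm", "payload": {
  "rows": [
    {"dx": 0,"dy": 0,"dz": 0,"yaw": 0,"grip": 0.5},
    {"dx": 0,"dy": 0,"dz": -0.6,"yaw": 0,"grip": 0.5},
    {"dx": 0,"dy": 0,"dz": -1.6,"yaw": 0,"grip": 0.5},
    {"dx": 0,"dy": 0,"dz": -2.6,"yaw": 0,"grip": 0.5},
    {"dx": 1.33,"dy": -0.1,"dz": -2.6,"yaw": 0,"grip": 0.5}
  ]
}}

```text
time: 12.38
ee_pos: [0.5293, 0.2903, 0.1695]
tcp_rot: [-2.127, 2.302, -0.001]
force: [-0.2, -0.3, -0.4]
gripper_width: 0.0433
grasp_force: 0.0
```

>>> {"api": "step_arm", "payload": {
  "rows": [
    {"dx": 2,"dy": -0.2,"dz": 0,"yaw": 0,"grip": 0.5},
    {"dx": 4,"dy": -0.4,"dz": 0,"yaw": 0,"grip": 0.5},
    {"dx": 6,"dy": -0.6,"dz": 0,"yaw": 0,"grip": 0.5},
    {"dx": 8,"dy": -0.8,"dz": 0,"yaw": 0,"grip": 0.5},
    {"dx": 10,"dy": -1.0,"dz": 0,"yaw": 0,"grip": 0.5}
  ]
}}

```text
time: 13.0
ee_pos: [0.5329, -0.0154, 0.1669]
tcp_rot: [-2.129, 2.309, -0.001]
force: [0.8, -0.2, -0.3]
gripper_width: 0.0433
grasp_force: 0.0
```

>>> {"api": "step_arm", "payload": {
  "rows": [
    {"dx": 2,"dy": -0.07,"dz": 0,"yaw": 0,"grip": 0.5},
    {"dx": 2,"dy": -0.07,"dz": 0.5,"yaw": 0,"grip": 0.5},
    {"dx": 2,"dy": -0.07,"dz": 1,"yaw": 0,"grip": 0.5},
    {"dx": 2,"dy": -0.07,"dz": 1,"yaw": 0,"grip": 0.5},
    {"dx": 2,"dy": -0.07,"dz": 1,"yaw": 0,"grip": 0.5}
  ]
}}

```text
time: 13.62
ee_pos: [0.5305, -0.0724, 0.1365]
tcp_rot: [2.131, -2.308, 0.0]
force: [0.3, 0.0, 0.2]
gripper_width: 0.0434
grasp_force: 0.0
```

Run:
```python
from m import *
goj((25,-67,80))
im,d=shot('top');W=cloud('top',d);z=W[...,2]
comps((z>.085)&(z<.115)&(W[...,0]>.3)&(W[...,0]<.8)&(W[...,1]>-.2)&(W[...,1]<.5),W)
```

```text
13.62 [ 0.5305 -0.0724  0.1365] [ 2.131 -2.308  0.   ] F [0.3 0.  0.2] w 0.0434 g 0.0
jig [ 25.8 -66.  136.5] tilt [ 0.0002 -0.0002] yang 3.0619 d [0.033 0.028 1.884] yaw 0.0023
px 194.0 179.7 n 140 med [0.7008 0.2608 0.09  ] rect [700.6 261.1] [25.8 26.8] 48.4
px 238.7 242.9 n 96 med [0.5696 0.1623 0.0994] rect [567.4 162.6] [23.2 20.1] 36.2
px 157.7 262.0 n 161 med [0.5283 0.3244 0.1044] rect [528.2 327.6] [27.6 19.8] 85.0
px 128.0 267.0 n 169 med [0.5173 0.3844 0.1051] rect [517.4 388.1] [27.3 20. ] 82.4
px 389.2 320.3 n 129 med [ 0.4184 -0.145   0.1063] rect [ 417.2 -145.8] [23.6 23. ] 83.7
```

>>> {"api": "step_arm", "payload": {
  "rows": [
    {"dx": 0.02,"dy": 0.02,"dz": 0.9,"yaw": 0,"grip": 0.5},
    {"dx": 0.02,"dy": 0.02,"dz": 1.87,"yaw": 0,"grip": 0.5},
    {"dx": 0.02,"dy": 0.02,"dz": 1.87,"yaw": 0,"grip": 0.5},
    {"dx": 0.02,"dy": 0.02,"dz": 1.87,"yaw": 0,"grip": 0},
    {"dx": 0.02,"dy": 0.02,"dz": 1.87,"yaw": 0,"grip": 0}
  ]
}}

```text
time: 14.3
ee_pos: [0.5306, -0.0739, 0.0818]
tcp_rot: [-2.128, 2.308, -0.003]
force: [-0.0, 0.7, 0.5]
gripper_width: 0.0307
grasp_force: 0.0
```

>>> {"api": "step_arm", "payload": {
  "rows": [
    {"dx": 0,"dy": 0,"dz": 0,"yaw": 0,"grip": 0},
    {"dx": 0,"dy": 0,"dz": 0,"yaw": 0,"grip": 0},
    {"dx": 0,"dy": 0,"dz": 0,"yaw": 0,"grip": 0},
    {"dx": 0,"dy": 0,"dz": -0.5,"yaw": 0,"grip": 0},
    {"dx": 0,"dy": 0,"dz": -1,"yaw": 0,"grip": 0}
  ]
}}

```text
time: 14.92
ee_pos: [0.5295, -0.0741, 0.1111]
tcp_rot: [2.128, -2.311, -0.0]
force: [0.5, 0.2, -1.2]
gripper_width: 0.0198
grasp_force: 40.0
```

>>> {"api": "step_arm", "payload": {
  "rows": [
    {"dx": 0,"dy": 0,"dz": -0.7,"yaw": 0,"grip": 0},
    {"dx": 0,"dy": 0,"dz": -1.4,"yaw": 0,"grip": 0},
    {"dx": 0,"dy": 0,"dz": -2.2,"yaw": 0,"grip": 0},
    {"dx": 0,"dy": 0,"dz": -3,"yaw": 0,"grip": 0},
    {"dx": 0,"dy": 0,"dz": -3.7,"yaw": 0,"grip": 0}
  ]
}}

```text
time: 15.55
ee_pos: [0.5293, -0.0742, 0.2234]
tcp_rot: [-2.128, 2.31, -0.001]
force: [-0.1, 0.4, -0.5]
gripper_width: 0.0198
grasp_force: 40.0
```

>>> {"api": "step_arm", "payload": {
  "rows": [
    {"dx": -1.0,"dy": 0.3,"dz": 0,"yaw": 0,"grip": 0},
    {"dx": -2.7,"dy": 0.9,"dz": 0,"yaw": 0,"grip": 0},
    {"dx": -4.5,"dy": 1.4,"dz": 0,"yaw": 0,"grip": 0},
    {"dx": -6.3,"dy": 2,"dz": 0,"yaw": 0,"grip": 0},
    {"dx": -8.1,"dy": 2.6,"dz": 0,"yaw": 0,"grip": 0}
  ]
}}

```text
time: 16.18
ee_pos: [0.4709, 0.1759, 0.2226]
tcp_rot: [-2.128, 2.31, -0.0]
force: [1.6, -0.0, -0.7]
gripper_width: 0.02
grasp_force: 40.0
```

>>> {"api": "step_arm", "payload": {
  "rows": [
    {"dx": -1.8,"dy": 0.6,"dz": 0,"yaw": 0,"grip": 0},
    {"dx": -3.6,"dy": 1.1,"dz": 0,"yaw": 0,"grip": 0},
    {"dx": -5.2,"dy": 1.7,"dz": 0,"yaw": 0,"grip": 0},
    {"dx": -6.33,"dy": 2,"dz": 0,"yaw": 0,"grip": 0},
    {"dx": -6.33,"dy": 2,"dz": 0,"yaw": 0,"grip": 0}
  ]
}}

```text
time: 16.8
ee_pos: [0.4267, 0.3705, 0.2219]
tcp_rot: [-2.132, 2.307, 0.0]
force: [0.3, -0.3, -0.2]
gripper_width: 0.0195
grasp_force: 40.0
```

>>> {"api": "step_arm", "payload": {
  "rows": [
    {"dx": 0,"dy": 0,"dz": 1.2,"yaw": 0,"grip": 0},
    {"dx": 0,"dy": 0,"dz": 2.6,"yaw": 0,"grip": 0},
    {"dx": 0,"dy": 0,"dz": 3.8,"yaw": 0,"grip": 0},
    {"dx": 0,"dy": 0,"dz": 3.8,"yaw": 0,"grip": 0}
  ]
}}

```text
time: 17.3
ee_pos: [0.4264, 0.3659, 0.1054]
tcp_rot: [2.122, -2.307, 0.002]
force: [0.9, -0.7, -0.3]
gripper_width: 0.0198
grasp_force: 40.0
```

Run:
```python
from m import *
goj((-113,366,87))
im,d=shot('top');W=cloud('top',d);z=W[...,2]
comps((z>.085)&(z<.115)&(W[...,0]>.3)&(W[...,0]<.8)&(W[...,1]>-.2)&(W[...,1]<.5),W)
```

```text
17.3 [0.4264 0.3659 0.1054] [ 2.122e+00 -2.307e+00  2.000e-03] F [ 0.9 -0.7 -0.3] w 0.0198 g 40.0
jig [-113.9  362.3  105.4] tilt [-0.004  -0.0055] yang 3.0582 d [-0.127 -0.031  0.614] yaw -0.0014
px 194.1 179.7 n 143 med [0.7008 0.2605 0.0902] rect [701.1 260.5] [26.8 26.5] 32.7
px 239.5 244.8 n 143 med [0.5656 0.1606 0.1003] rect [566.2 161.8] [26.1 20.3] 35.5
px 157.7 262.0 n 160 med [0.5283 0.3246 0.1049] rect [528.3 328. ] [26.7 19.7] 85.0
px 370.5 266.0 n 133 med [ 0.5266 -0.107   0.1   ] rect [ 526.7 -108.2] [26.5 19.7] 83.6
px 128.8 263.7 n 60 med [0.5235 0.384  0.1047] rect [524.  386.8] [25.1  6.7] 84.2
px 142.4 311.4 n 67 med [0.4278 0.3532 0.1013] rect [429.8 354.7] [27.2  6.9] 6.4
px 389.2 320.3 n 130 med [ 0.4181 -0.1453  0.1068] rect [ 416.9 -145.9] [23.4 24.3] 44.8
px 138.5 320.5 n 6 med [0.411  0.3564 0.1116] rect [410.9 356.2] [6.3 0.5] 8.1
```

>>> {"api": "step_arm", "payload": {
  "rows": [
    {"dx": 0,"dy": 0,"dz": 0.4,"yaw": 0,"grip": 0},
    {"dx": 0,"dy": 0,"dz": 0.63,"yaw": 0,"grip": 0},
    {"dx": 0,"dy": 0,"dz": 0.63,"yaw": 0,"grip": 0},
    {"dx": 0,"dy": 0,"dz": 0.63,"yaw": 0,"grip": 0.5},
    {"dx": 0,"dy": 0,"dz": 0.63,"yaw": 0,"grip": 0.5}
  ]
}}

```text
time: 17.98
ee_pos: [0.4276, 0.3689, 0.0889]
tcp_rot: [-2.128, 2.31, 0.0]
force: [0.0, 0.9, -0.2]
gripper_width: 0.0321
grasp_force: 0.0
```

>>> {"api": "step_arm", "payload": {
  "rows": [
    {"dx": 0,"dy": 0,"dz": 0,"yaw": 0,"grip": 0.5},
    {"dx": 0,"dy": 0,"dz": -0.6,"yaw": 0,"grip": 0.5},
    {"dx": 0,"dy": 0,"dz": -1.6,"yaw": 0,"grip": 0.5},
    {"dx": 0,"dy": 0,"dz": -2.6,"yaw": 0,"grip": 0.5},
    {"dx": 1.2,"dy": -0.4,"dz": -2.6,"yaw": 0,"grip": 0.5}
  ]
}}

```text
time: 18.6
ee_pos: [0.4377, 0.3344, 0.1694]
tcp_rot: [-2.128, 2.302, 0.001]
force: [1.1, 0.4, -0.3]
gripper_width: 0.0437
grasp_force: 0.0
```

>>> {"api": "step_arm", "payload": {
  "rows": [
    {"dx": 1.8,"dy": -0.5,"dz": 0,"yaw": 0,"grip": 0.5},
    {"dx": 3.6,"dy": -1.1,"dz": 0,"yaw": 0,"grip": 0.5},
    {"dx": 5.4,"dy": -1.6,"dz": 0,"yaw": 0,"grip": 0.5},
    {"dx": 7.2,"dy": -2.2,"dz": 0,"yaw": 0,"grip": 0.5},
    {"dx": 9,"dy": -2.7,"dz": 0,"yaw": 0,"grip": 0.5}
  ]
}}

```text
time: 19.23
ee_pos: [0.4954, 0.0544, 0.1669]
tcp_rot: [-2.128, 2.309, -0.001]
force: [0.6, -0.1, 0.7]
gripper_width: 0.0438
grasp_force: 0.0
```

>>> {"api": "step_arm", "payload": {
  "rows": [
    {"dx": 1.8,"dy": -0.5,"dz": 0,"yaw": 0,"grip": 0.5},
    {"dx": 3.6,"dy": -1.0,"dz": 0,"yaw": 0,"grip": 0.5},
    {"dx": 5.4,"dy": -1.5,"dz": 0.3,"yaw": 0,"grip": 0.5},
    {"dx": 5.4,"dy": -1.5,"dz": 1,"yaw": 0,"grip": 0.5},
    {"dx": 5.4,"dy": -1.5,"dz": 1,"yaw": 0,"grip": 0.5}
  ]
}}

```text
time: 19.85
ee_pos: [0.5253, -0.1098, 0.135]
tcp_rot: [2.125, -2.31, -0.004]
force: [0.2, 0.2, 0.5]
gripper_width: 0.0435
grasp_force: 0.0
```

Run:
```python
from m import *
goj((25,-102,80))
im,d=shot('top');W=cloud('top',d);z=W[...,2]
comps((z>.085)&(z<.115)&(W[...,0]>.3)&(W[...,0]<.8)&(W[...,1]>.3)&(W[...,1]<.5),W)
```

```text
19.85 [ 0.5253 -0.1098  0.135 ] [ 2.125 -2.31  -0.004] F [0.2 0.2 0.5] w 0.0435 g 0.0
jig [  23.6 -103.7  135. ] tilt [-0.004 -0.   ] yang 3.0579 d [-0.059 -0.053  1.833] yaw -0.0017
px 157.6 262.0 n 159 med [0.5283 0.3248 0.1049] rect [528.2 327.7] [27.3 19.8] 84.6
px 128.1 267.0 n 171 med [0.5173 0.3844 0.1051] rect [517.4 387.6] [26.8 19.7] 83.0
px 136.0 311.2 n 180 med [0.4288 0.3651 0.1045] rect [427.8 368.3] [27.2 20.3] 84.6
```

>>> {"api": "step_arm", "payload": {
  "rows": [
    {"dx": -0.03,"dy": -0.03,"dz": 0.9,"yaw": 0,"grip": 0.5},
    {"dx": -0.03,"dy": -0.03,"dz": 1.85,"yaw": 0,"grip": 0.5},
    {"dx": -0.03,"dy": -0.03,"dz": 1.85,"yaw": 0,"grip": 0.5},
    {"dx": -0.03,"dy": -0.03,"dz": 1.85,"yaw": 0,"grip": 0},
    {"dx": -0.03,"dy": -0.03,"dz": 1.85,"yaw": 0,"grip": 0}
  ]
}}

```text
time: 20.52
ee_pos: [0.5287, -0.108, 0.0826]
tcp_rot: [-2.128, 2.308, -0.003]
force: [-0.2, 0.4, -0.6]
gripper_width: 0.0307
grasp_force: 0.0
```

>>> {"api": "step_arm", "payload": {
  "rows": [
    {"dx": 0,"dy": 0,"dz": 0,"yaw": 0,"grip": 0},
    {"dx": 0,"dy": 0,"dz": 0,"yaw": 0,"grip": 0},
    {"dx": 0,"dy": 0,"dz": 0,"yaw": 0,"grip": 0},
    {"dx": 0,"dy": 0,"dz": -0.5,"yaw": 0,"grip": 0},
    {"dx": 0,"dy": 0,"dz": -1,"yaw": 0,"grip": 0}
  ]
}}

```text
time: 21.15
ee_pos: [0.5267, -0.1083, 0.1112]
tcp_rot: [2.127, -2.31, -0.002]
force: [-0.8, -0.1, -4.6]
gripper_width: 0.0195
grasp_force: 40.0
```

>>> {"api": "step_arm", "payload": {
  "rows": [
    {"dx": 0,"dy": 0,"dz": -0.7,"yaw": 0,"grip": 0},
    {"dx": 0,"dy": 0,"dz": -1.4,"yaw": 0,"grip": 0},
    {"dx": 0,"dy": 0,"dz": -2.2,"yaw": 0,"grip": 0},
    {"dx": 0,"dy": 0,"dz": -3,"yaw": 0,"grip": 0},
    {"dx": 0,"dy": 0,"dz": -3.7,"yaw": 0,"grip": 0}
  ]
}}

```text
time: 21.78
ee_pos: [0.5283, -0.1085, 0.2247]
tcp_rot: [-2.127, 2.309, -0.004]
force: [0.0, 0.7, -0.4]
gripper_width: 0.0198
grasp_force: 40.0
```

>>> {"api": "step_arm", "payload": {
  "rows": [
    {"dx": -1.0,"dy": 0.3,"dz": 0,"yaw": 0,"grip": 0},
    {"dx": -2.7,"dy": 0.8,"dz": 0,"yaw": 0,"grip": 0},
    {"dx": -4.5,"dy": 1.3,"dz": 0,"yaw": 0,"grip": 0},
    {"dx": -6.3,"dy": 1.9,"dz": 0,"yaw": 0,"grip": 0},
    {"dx": -8.1,"dy": 2.4,"dz": 0,"yaw": 0,"grip": 0}
  ]
}}

```text
time: 22.4
ee_pos: [0.4757, 0.1416, 0.2239]
tcp_rot: [-2.126, 2.308, -0.002]
force: [2.0, 0.0, 0.0]
gripper_width: 0.0194
grasp_force: 40.0
```

>>> {"api": "step_arm", "payload": {
  "rows": [
    {"dx": -1.8,"dy": 0.6,"dz": 0,"yaw": 0,"grip": 0},
    {"dx": -3.6,"dy": 1.1,"dz": 0,"yaw": 0,"grip": 0},
    {"dx": -4.8,"dy": 1.5,"dz": 0,"yaw": 0,"grip": 0},
    {"dx": -5.6,"dy": 1.67,"dz": 0,"yaw": 0,"grip": 0},
    {"dx": -5.6,"dy": 1.67,"dz": 0,"yaw": 0,"grip": 0}
  ]
}}

```text
time: 23.02
ee_pos: [0.4398, 0.3126, 0.2226]
tcp_rot: [-2.13, 2.308, -0.0]
force: [-0.2, -0.6, -1.2]
gripper_width: 0.0198
grasp_force: 40.0
```

Run:
```python
from m import *
goj((-97,309,87))
im,d=shot('top');W=cloud('top',d);z=W[...,2]
comps((z>.085)&(z<.115)&(W[...,0]>.3)&(W[...,0]<.8)&(W[...,1]>.3)&(W[...,1]<.5),W)
comps((z>.033)&(z<.045)&(W[...,0]>.3)&(W[...,0]<.8)&(W[...,1]>.22)&(W[...,1]<.5),W,20)
```

```text
23.02 [0.4398 0.3126 0.2226] [-2.13   2.308 -0.   ] F [-0.2 -0.6 -1.2] w 0.0198 g 40.0
jig [-96.2 310.3 222.6] tilt [0.0009 0.0008] yang 3.0612 d [0.046 0.031 4.519] yaw 0.0017
px 157.5 262.1 n 158 med [0.5282 0.325  0.105 ] rect [528.3 328. ] [27.6 19.7] 84.5
px 209.7 190.1 n 46 med [0.6859 0.2368 0.0384] rect [691.  243.1] [18.6 55. ] 61.2
px 169.7 280.0 n 580 med [0.5072 0.2992 0.0396] rect [477.6 349.2] [190.5 140.3] 11.1
px 173.4 263.4 n 20 med [0.5264 0.3152 0.0379] rect [527.4 315.3] [ 2.1 17.6] 85.4
```

>>> {"api": "step_arm", "payload": {
  "rows": [
    {"dx": 0,"dy": 0,"dz": 1.2,"yaw": 0,"grip": 0},
    {"dx": 0,"dy": 0,"dz": 2.6,"yaw": 0,"grip": 0},
    {"dx": 0,"dy": 0,"dz": 3.8,"yaw": 0,"grip": 0},
    {"dx": 0,"dy": 0,"dz": 4.2,"yaw": 0,"grip": 0},
    {"dx": 0,"dy": 0,"dz": 4.45,"yaw": 0,"grip": 0}
  ]
}}

```text
time: 23.7
ee_pos: [0.4404, 0.3111, 0.0889]
tcp_rot: [-2.127, 2.311, -0.0]
force: [1.4, -0.0, -0.5]
gripper_width: 0.0196
grasp_force: 40.0
```

>>> {"api": "step_arm", "payload": {
  "rows": [
    {"dx": 0,"dy": 0,"dz": 0,"yaw": 0,"grip": 0},
    {"dx": 0,"dy": 0,"dz": 0,"yaw": 0,"grip": 0.5},
    {"dx": 0,"dy": 0,"dz": 0,"yaw": 0,"grip": 0.5},
    {"dx": 0,"dy": 0,"dz": 0,"yaw": 0,"grip": 0.5},
    {"dx": 0,"dy": 0,"dz": -0.6,"yaw": 0,"grip": 0.5}
  ]
}}

```text
time: 24.32
ee_pos: [0.4388, 0.3107, 0.1056]
tcp_rot: [2.126, -2.308, 0.0]
force: [-0.6, 0.0, 0.6]
gripper_width: 0.0427
grasp_force: 0.0
```

>>> {"api": "step_arm", "payload": {
  "rows": [
    {"dx": 0,"dy": 0,"dz": -1,"yaw": 0,"grip": 0.4},
    {"dx": 0,"dy": 0,"dz": -2,"yaw": 0,"grip": 0.4},
    {"dx": 0.8,"dy": 0,"dz": -2.5,"yaw": 0,"grip": 0.4},
    {"dx": 2.7,"dy": 0,"dz": -2.5,"yaw": 0,"grip": 0.4},
    {"dx": 4.7,"dy": 0,"dz": -2.5,"yaw": 0,"grip": 0.4}
  ]
}}

```text
time: 24.95
ee_pos: [0.4278, 0.1698, 0.1818]
tcp_rot: [-2.13, 2.308, -0.0]
force: [0.8, -1.3, 0.3]
gripper_width: 0.035
grasp_force: 0.0
```

Run:
```python
from m import *
im,d=shot('top');W=cloud('top',d);z=W[...,2]
comps((z>.085)&(z<.115)&(W[...,0]>.3)&(W[...,0]<.8)&(W[...,1]>.3)&(W[...,1]<.5),W)
J=(W-O)@JR*1000
# edges per y band: min x at z>72 (cheeks, box), keeper
for a,b in((-110,-60),(-35,35),(60,110)):
    k=(J[...,1]>a)&(J[...,1]<b)&(J[...,2]>72.5)&(J[...,2]<78)
    x=J[...,0][k]; h,e=np.histogram(x,np.arange(-30,60,2)); print((a,b),list(zip(e[:-1].astype(int).tolist(),h.tolist())))
save(cv2.resize(im[190:340,230:410],(720,600),interpolation=cv2.INTER_CUBIC),'c2.png')
go((.5206,-.3519,.15),np.pi+.081)
```

```text
px 157.7 262.0 n 162 med [0.5283 0.3241 0.1052] rect [528.3 327.7] [27.1 19.7] 85.0
px 128.0 267.0 n 169 med [0.5173 0.3845 0.1049] rect [517.3 388.2] [27.8 20.2] 86.0
px 161.5 304.1 n 98 med [0.4439 0.315  0.1054] rect [440.9 313. ] [22.8 20.6] 82.8
px 135.4 310.8 n 163 med [0.4292 0.3664 0.1049] rect [428.6 367.4] [19.7 27. ] 0.4
(-110, -60) [(-30, 0), (-28, 0), (-26, 0), (-24, 0), (-22, 0), (-20, 0), (-18, 0), (-16, 0), (-14, 0), (-12, 0), (-10, 0), (-8, 0), (-6, 0), (-4, 0), (-2, 0), (0, 0), (2, 0), (4, 0), (6, 0), (8, 16), (10, 22), (12, 23), (14, 21), (16, 21), (18, 18), (20, 22), (22, 19), (24, 10), (26, 0), (28, 0), (30, 0), (32, 0), (34, 13), (36, 20), (38, 16), (40, 21), (42, 20), (44, 18), (46, 22), (48, 19), (50, 20), (52, 20), (54, 21), (56, 20)]
(-35, 35) [(-30, 0), (-28, 0), (-26, 0), (-24, 0), (-22, 0), (-20, 0), (-18, 0), (-16, 0), (-14, 0), (-12, 0), (-10, 0), (-8, 0), (-6, 0), (-4, 0), (-2, 0), (0, 0), (2, 0), (4, 0), (6, 0), (8, 22), (10, 29), (12, 27), (14, 30), (16, 27), (18, 27), (20, 26), (22, 26), (24, 17), (26, 0), (28, 0), (30, 0), (32, 0), (34, 19), (36, 24), (38, 28), (40, 30), (42, 29), (44, 29), (46, 29), (48, 28), (50, 31), (52, 27), (54, 26), (56, 32)]
(60, 110) [(-30, 0), (-28, 0), (-26, 0), (-24, 0), (-22, 0), (-20, 0), (-18, 0), (-16, 0), (-14, 0), (-12, 0), (-10, 0), (-8, 0), (-6, 0), (-4, 0), (-2, 0), (0, 0), (2, 0), (4, 0), (6, 0), (8, 14), (10, 21), (12, 19), (14, 22), (16, 21), (18, 22), (20, 22), (22, 21), (24, 8), (26, 0), (28, 0), (30, 0), (32, 0), (34, 9), (36, 19), (38, 22), (40, 21), (42, 22), (44, 21), (46, 22), (48, 20), (50, 21), (52, 20), (54, 22), (56, 18)]
25.0 [0.4247 0.1638 0.1813] [ 2.122e+00 -2.311e+00 -1.000e-03] F [-3.4 -4.3 -1.3] w 0.0348 g 0.0
jig [-99.  160.8 181.3] tilt [-0.004  -0.0024] yang 3.0564 d [16.854 -4.653  1.071] yaw -0.1662
```

View pics/c2.png

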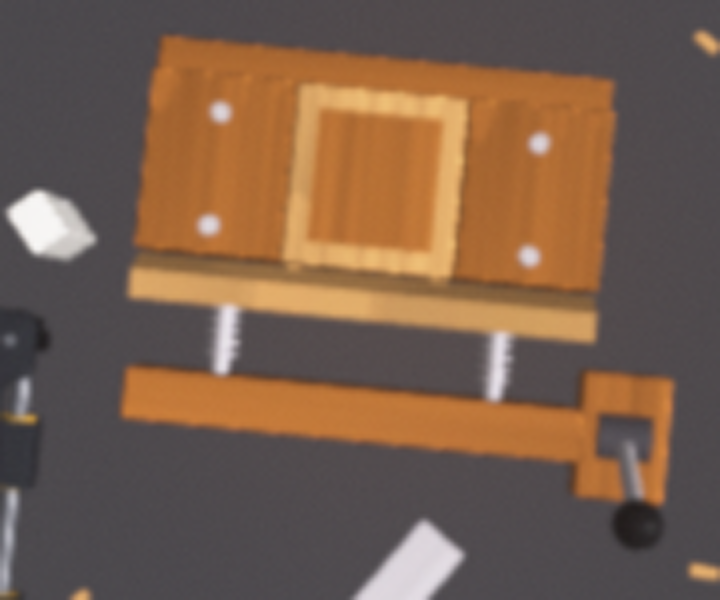

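The box face is flush with the cheeks (x = 35 mm), so four shims are needed. All four spacers stand in the tray. Next is the shim at (.5206, -.3519).

>>> {"api": "step_arm", "payload": {
  "rows": [
    {"dx": 1.8,"dy": -0.5,"dz": 0,"yaw": 0,"grip": 0.3},
    {"dx": 3.8,"dy": -1.1,"dz": 0,"yaw": -0.04,"grip": 0.3},
    {"dx": 5.8,"dy": -1.6,"dz": 0,"yaw": -0.08,"grip": 0.3},
    {"dx": 7.8,"dy": -2.2,"dz": 0,"yaw": -0.12,"grip": 0.3},
    {"dx": 9.8,"dy": -2.7,"dz": 0,"yaw": -0.166,"grip": 0.3}
  ]
}}

```text
time: 25.62
ee_pos: [0.4851, -0.1308, 0.1819]
tcp_rot: [-2.314, 2.123, -0.002]
force: [1.1, 0.4, 0.1]
gripper_width: 0.026
grasp_force: 0.0
```

```bash
python3 -c "
from h import *
go((.5206,-.3519,.13),np.pi+.081)"
```

```text
25.62 [ 0.4851 -0.1308  0.1819] [-2.314e+00  2.123e+00 -2.000e-03] F [1.1 0.4 0.1] w 0.026 g 0.0
jig [ -14.7 -127.9  181.9] tilt [ 0.0013 -0.0001] yang -3.0557 d [ 7.445 -0.545  1.734] yaw 0.0049
```

>>> {"api": "step_arm", "payload": {
  "rows": [
    {"dx": 2,"dy": -0.15,"dz": 0,"yaw": 0,"grip": 0.3},
    {"dx": 4,"dy": -0.3,"dz": 0,"yaw": 0,"grip": 0.3},
    {"dx": 6,"dy": -0.45,"dz": 0,"yaw": 0,"grip": 0.3},
    {"dx": 7.44,"dy": -0.54,"dz": 0.7,"yaw": 0,"grip": 0.3},
    {"dx": 7.44,"dy": -0.54,"dz": 1.7,"yaw": 0,"grip": 0.3}
  ]
}}

```text
time: 26.25
ee_pos: [0.5201, -0.3532, 0.13]
tcp_rot: [-2.308, 2.13, -0.004]
force: [-0.5, 0.6, -0.4]
gripper_width: 0.0262
grasp_force: 0.0
```

>>> {"api": "step_arm", "payload": {
  "rows": [
    {"dx": 0,"dy": 0,"dz": 0,"yaw": 0,"grip": 0.3},
    {"dx": 0,"dy": 0,"dz": 0,"yaw": 0,"grip": 0.3}
  ]
}}

```text
time: 26.5
ee_pos: [0.5202, -0.3499, 0.1317]
tcp_rot: [-2.314, 2.125, -0.003]
force: [0.2, -0.5, 1.7]
gripper_width: 0.0262
grasp_force: 0.0
```

```bash
python3 -c "
from h import *
go((.5206,-.3519,.072),np.pi+.081)"
```

```text
26.5 [ 0.5202 -0.3499  0.1317] [-2.314  2.125 -0.003] F [ 0.2 -0.5  1.7] w 0.0262 g 0.0
jig [  38.3 -343.4  131.7] tilt [ 0.0013 -0.0012] yang -3.0565 d [ 0.065 -0.004  1.99 ] yaw 0.0041
```

>>> {"api": "step_arm", "payload": {
  "rows": [
    {"dx": 0.03,"dy": 0,"dz": 1,"yaw": 0.004,"grip": 0.3},
    {"dx": 0.03,"dy": 0,"dz": 1.98,"yaw": 0.004,"grip": 0.3},
    {"dx": 0.03,"dy": 0,"dz": 1.98,"yaw": 0.004,"grip": 0.3},
    {"dx": 0.03,"dy": 0,"dz": 1.98,"yaw": 0.004,"grip": 0},
    {"dx": 0.03,"dy": 0,"dz": 1.98,"yaw": 0.004,"grip": 0}
  ]
}}

```text
time: 27.12
ee_pos: [0.5209, -0.3511, 0.0732]
tcp_rot: [-2.308, 2.129, -0.006]
force: [-0.3, 0.7, 0.4]
gripper_width: 0.0133
grasp_force: 0.0
```

>>> {"api": "step_arm", "payload": {
  "rows": [
    {"dx": 0,"dy": 0,"dz": 0,"yaw": 0,"grip": 0},
    {"dx": 0,"dy": 0,"dz": 0,"yaw": 0,"grip": 0},
    {"dx": 0,"dy": 0,"dz": -0.6,"yaw": 0,"grip": 0},
    {"dx": 0,"dy": 0,"dz": -1.4,"yaw": 0,"grip": 0},
    {"dx": 0,"dy": 0,"dz": -2.4,"yaw": 0,"grip": 0}
  ]
}}

```text
time: 27.75
ee_pos: [0.5189, -0.3504, 0.1428]
tcp_rot: [2.308, -2.131, -0.004]
force: [0.9, -0.2, 0.4]
gripper_width: 0.0077
grasp_force: 40.0
```

>>> {"api": "step_arm", "payload": {
  "rows": [
    {"dx": 0,"dy": 0,"dz": -0.6,"yaw": 0,"grip": 0},
    {"dx": 0,"dy": 0,"dz": -1.2,"yaw": 0,"grip": 0},
    {"dx": 0,"dy": 0,"dz": -1.2,"yaw": 0,"grip": 0}
  ]
}}

```text
time: 28.12
ee_pos: [0.5202, -0.3511, 0.1804]
tcp_rot: [-2.308, 2.13, -0.004]
force: [0.1, -0.2, -0.3]
gripper_width: 0.0074
grasp_force: 40.0
```

```bash
python3 -c "
from h import *
goj((30.5,0,180))
im,d=shot('scene');save(cv2.resize(im[90:330,80:400],(800,600)),'s1.png')"
```

```text
28.12 [ 0.5202 -0.3511  0.1804] [-2.308  2.13  -0.004] F [ 0.1 -0.2 -0.3] w 0.0074 g 40.0
jig [  38.3 -344.6  180.4] tilt [ 0.0028 -0.0011] yang -3.0617 d [-1.1379e+01 -1.5940e+00  1.0000e-03] yaw 0.1619
```

View pics/s1.png

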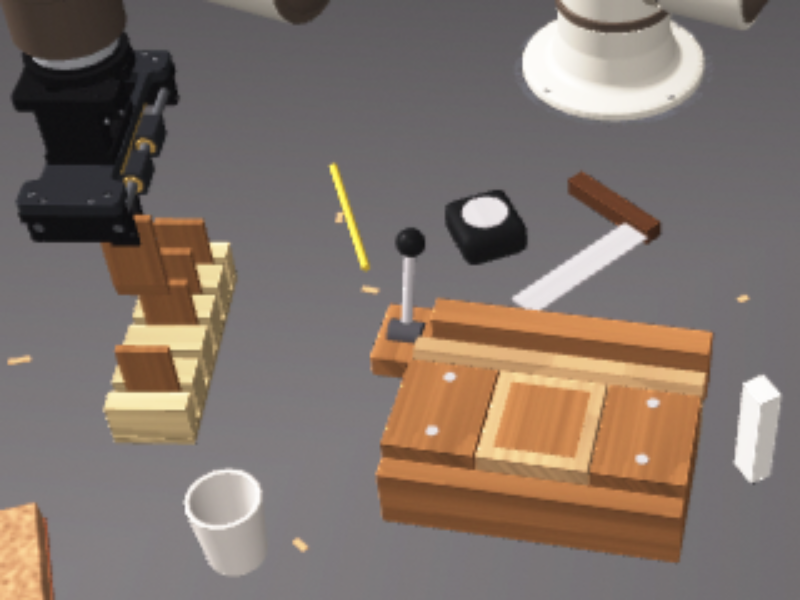

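The shim is held upright at about (140,255) in the crop, with four left in the rack.

>>> {"api": "step_arm", "payload": {
  "rows": [
    {"dx": -1.3,"dy": -0.2,"dz": 0,"yaw": 0.04,"grip": 0},
    {"dx": -3.3,"dy": -0.5,"dz": 0,"yaw": 0.08,"grip": 0},
    {"dx": -5.3,"dy": -0.8,"dz": 0,"yaw": 0.12,"grip": 0},
    {"dx": -7.3,"dy": -1.1,"dz": 0,"yaw": 0.162,"grip": 0},
    {"dx": -9.3,"dy": -1.3,"dz": 0,"yaw": 0.162,"grip": 0}
  ]
}}

```text
time: 28.8
ee_pos: [0.5354, -0.0677, 0.1777]
tcp_rot: [2.127, -2.31, -0.002]
force: [1.2, 0.4, -0.8]
gripper_width: 0.0077
grasp_force: 40.0
```

>>> {"api": "step_arm", "payload": {
  "rows": [
    {"dx": 0,"dy": 0,"dz": 0,"yaw": 0,"grip": 0}
  ]
}}

```text
time: 28.92
ee_pos: [0.5356, -0.066, 0.1779]
tcp_rot: [2.134, -2.304, -0.002]
force: [0.0, -0.1, -0.5]
gripper_width: 0.0079
grasp_force: 40.0
```

```bash
python3 -c "
from h import *
goj((30.5,0,150))"
```

```text
28.93 [ 0.5356 -0.066   0.1779] [ 2.134e+00 -2.304e+00 -2.000e-03] F [ 0.  -0.1 -0.5] w 0.0079 g 40.0
jig [ 30.4 -59.2 177.9] tilt [-0.002   0.0003] yang 3.0654 d [-1.974 -0.018  0.931] yaw 0.0058
```

>>> {"api": "step_arm", "payload": {
  "rows": [
    {"dx": -1.0,"dy": 0,"dz": 0,"yaw": 0.004,"grip": 0},
    {"dx": -1.97,"dy": 0,"dz": 0.5,"yaw": 0.004,"grip": 0},
    {"dx": -1.97,"dy": 0,"dz": 0.9,"yaw": 0.004,"grip": 0},
    {"dx": -1.97,"dy": 0,"dz": 0.9,"yaw": 0.004,"grip": 0},
    {"dx": -1.97,"dy": 0,"dz": 0.9,"yaw": 0.004,"grip": 0}
  ]
}}

```text
time: 29.55
ee_pos: [0.541, -0.0117, 0.1521]
tcp_rot: [2.122, -2.316, 0.0]
force: [-0.1, 0.3, 0.1]
gripper_width: 0.0079
grasp_force: 40.0
```

Run:
```python
from h import *
goj((30.5,0,150))
im,d=shot('scene');W=cloud('scene',d);J=(W-O)@JR*1000
save(cv2.resize(im[190:300,220:380],(800,550),interpolation=cv2.INTER_CUBIC),'s2.png')
```

```text
29.55 [ 0.541  -0.0117  0.1521] [ 2.122 -2.316  0.   ] F [-0.1  0.3  0.1] w 0.0079 g 40.0
jig [ 31.3  -4.7 152.1] tilt [-0.0002 -0.0003] yang 3.0543 d [-0.156  0.029  0.069] yaw -0.0053
```

View pics/s2.png

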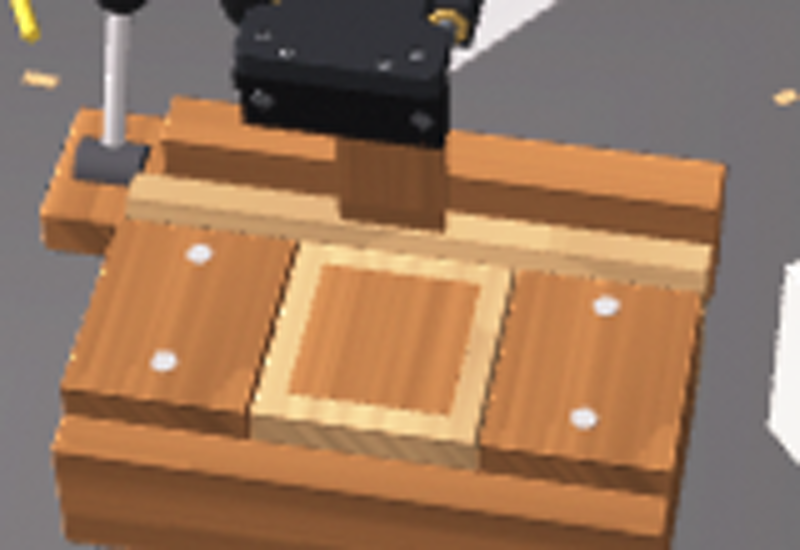

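>>> {"api": "step_arm", "payload": {
  "rows": [
    {"dx": -0.1,"dy": 0.03,"dz": 0.2,"yaw": -0.003,"grip": 0},
    {"dx": -0.1,"dy": 0.03,"dz": 0.5,"yaw": -0.003,"grip": 0},
    {"dx": -0.1,"dy": 0.03,"dz": 0.7,"yaw": -0.003,"grip": 0},
    {"dx": -0.1,"dy": 0.03,"dz": 0.9,"yaw": -0.003,"grip": 0},
    {"dx": -0.1,"dy": 0.03,"dz": 1.1,"yaw": -0.003,"grip": 0}
  ]
}}

```text
time: 30.22
ee_pos: [0.5407, -0.0077, 0.1198]
tcp_rot: [2.128, -2.311, 0.001]
force: [-2.5, 0.9, 6.7]
gripper_width: 0.0076
grasp_force: 40.0
```

Run:
```python
from h import *
goj((30.5,0,78))
```

```text
30.23 [ 0.5407 -0.0077  0.1198] [ 2.128e+00 -2.311e+00  1.000e-03] F [-2.5  0.9  6.7] w 0.0076 g 40.0
jig [ 30.6  -0.7 119.8] tilt [ 0.0005 -0.0006] yang 3.0593 d [-0.023  0.005  1.394] yaw -0.0003
```

>>> {"api": "step_arm", "payload": {
  "rows": [
    {"dx": 0,"dy": 0,"dz": 0.2,"yaw": 0,"grip": 0},
    {"dx": 0,"dy": 0,"dz": 0.4,"yaw": 0,"grip": 0},
    {"dx": 0,"dy": 0,"dz": 0.6,"yaw": 0,"grip": 0},
    {"dx": 0,"dy": 0,"dz": 0.6,"yaw": 0,"grip": 0}
  ]
}}

```text
time: 30.72
ee_pos: [0.5405, -0.0075, 0.1001]
tcp_rot: [-2.127, 2.312, 0.0]
force: [1.0, 0.3, -1.2]
gripper_width: 0.0077
grasp_force: 40.0
```

>>> {"api": "step_arm", "payload": {
  "rows": [
    {"dx": 0,"dy": 0,"dz": 0.25,"yaw": 0,"grip": 0},
    {"dx": 0,"dy": 0,"dz": 0.5,"yaw": 0,"grip": 0},
    {"dx": 0,"dy": 0,"dz": 0.75,"yaw": 0,"grip": 0},
    {"dx": 0,"dy": 0,"dz": 0.75,"yaw": 0,"grip": 0}
  ]
}}

```text
time: 31.22
ee_pos: [0.5404, -0.0076, 0.0776]
tcp_rot: [2.127, -2.312, -0.0]
force: [1.9, -0.2, -1.1]
gripper_width: 0.0078
grasp_force: 40.0
```

```bash
cat > k.py <<'E'
from m import *
def keeper():
    im,d=shot('top');W=cloud('top',d);J=(W-O)@JR*1000
    k=(abs(J[...,1])>55)&(abs(J[...,1])<115)&(J[...,2]>72.5)&(J[...,2]<78)&(J[...,0]<30)
    x=J[...,0][k]; print('keeper',round(np.percentile(x,2)+24.5,1))
    k=(abs(J[...,1])<60)&(J[...,2]>79.5)&(J[...,2]<130)&(J[...,0]<45)&(J[...,0]>-10)
    comps(k,J,4)
E
python3 - <<'E'
from k import *
goj((30.5,0,78)); keeper()
E
```

```text
31.23 [ 0.5404 -0.0076  0.0776] [ 2.127 -2.312 -0.   ] F [ 1.9 -0.2 -1.1] w 0.0078 g 40.0
jig [30.4 -0.6 77.6] tilt [-0.0003 -0.    ] yang 3.0585 d [-0.019 -0.004 -0.013] yaw -0.0011
keeper 27.2
```

>>> {"api": "step_arm", "payload": {
  "rows": [
    {"dx": 0,"dy": 0,"dz": 0,"yaw": 0,"grip": 0.3},
    {"dx": 0,"dy": 0,"dz": 0,"yaw": 0,"grip": 0.3},
    {"dx": 0,"dy": 0,"dz": 0,"yaw": 0,"grip": 0.3},
    {"dx": 0,"dy": 0,"dz": -0.6,"yaw": 0,"grip": 0.3},
    {"dx": 0,"dy": 0,"dz": -1.2,"yaw": 0,"grip": 0.3}
  ]
}}

```text
time: 31.9
ee_pos: [0.5401, -0.0077, 0.1148]
tcp_rot: [2.127, -2.311, -0.001]
force: [0.3, -0.0, 0.3]
gripper_width: 0.0257
grasp_force: 0.0
```

>>> {"api": "step_arm", "payload": {
  "rows": [
    {"dx": 0,"dy": 0,"dz": 0,"yaw": 0,"grip": 0},
    {"dx": 0,"dy": 0,"dz": 0,"yaw": 0,"grip": 0},
    {"dx": 0,"dy": 0,"dz": 0,"yaw": 0,"grip": 0},
    {"dx": 0,"dy": 0,"dz": 0.2,"yaw": 0,"grip": 0},
    {"dx": 0,"dy": 0,"dz": 0.4,"yaw": 0,"grip": 0}
  ]
}}

```text
time: 32.52
ee_pos: [0.54, -0.0077, 0.1017]
tcp_rot: [2.127, -2.311, -0.001]
force: [0.3, 0.1, 0.5]
gripper_width: 0.0005
grasp_force: 0.0
```

>>> {"api": "step_arm", "payload": {
  "rows": [
    {"dx": 0,"dy": 0,"dz": 0.2,"yaw": 0,"grip": 0},
    {"dx": 0,"dy": 0,"dz": 0.35,"yaw": 0,"grip": 0},
    {"dx": 0,"dy": 0,"dz": 0.5,"yaw": 0,"grip": 0},
    {"dx": 0,"dy": 0,"dz": 0.55,"yaw": 0,"grip": 0}
  ]
}}

```text
time: 33.02
ee_pos: [0.5401, -0.0077, 0.0858]
tcp_rot: [2.127, -2.311, -0.0]
force: [-2.3, -0.1, 3.5]
gripper_width: 0.0007
grasp_force: 1.7
```

Run:
```python
from k import *
goj((30.5,0,84)); keeper()
```

```text
33.02 [ 0.5401 -0.0077  0.0858] [ 2.127 -2.311 -0.   ] F [-2.3 -0.1  3.5] w 0.0007 g 1.7
jig [30.1 -0.7 85.8] tilt [-0.0006 -0.0001] yang 3.0585 d [-0.023 -0.015  0.061] yaw -0.0011
keeper 27.2
```

>>> {"api": "step_arm", "payload": {
  "rows": [
    {"dx": 0,"dy": 0,"dz": 0.05,"yaw": 0,"grip": 0},
    {"dx": 0,"dy": 0,"dz": 0.1,"yaw": 0,"grip": 0},
    {"dx": 0,"dy": 0,"dz": 0.1,"yaw": 0,"grip": 0}
  ]
}}

```text
time: 33.45
ee_pos: [0.5403, -0.0076, 0.0842]
tcp_rot: [2.128, -2.311, 0.001]
force: [-3.8, -0.2, 9.6]
gripper_width: 0.0004
grasp_force: 4.7
```

>>> {"api": "step_arm", "payload": {
  "rows": [
    {"dx": 0,"dy": 0,"dz": -0.8,"yaw": 0,"grip": 0.3},
    {"dx": 0,"dy": 0,"dz": -1.8,"yaw": 0,"grip": 0.3},
    {"dx": 0,"dy": 0,"dz": -2.8,"yaw": 0,"grip": 0.3},
    {"dx": 1.5,"dy": 0.3,"dz": -3,"yaw": -0.04,"grip": 0.3},
    {"dx": 3.5,"dy": 0.7,"dz": -3,"yaw": -0.1,"grip": 0.3}
  ]
}}

```text
time: 34.08
ee_pos: [0.5118, -0.1107, 0.1738]
tcp_rot: [-2.244, 2.195, -0.004]
force: [0.1, -1.0, 0.5]
gripper_width: 0.0259
grasp_force: 0.0
```

Run:
```python
from k import *
keeper()
go((.4805,-.3534,.13),np.pi+.081)
```

```text
Traceback (most recent call last):
  File "k.py", line 5, in keeper
    x=J[...,0][k]; print('keeper',round(np.percentile(x,2)+24.5,1))
                                        ~~~~~~~~~~~~~^^^^^
IndexError: index -1 is out of bounds for axis 0 with size 0
```

```bash
sed -i 's/x=J\[...,0\]\[k\]; print/x=J[...,0][k]; len(x) and print/' k.py
python3 - <<'E'
from k import *
go((.4805,-.3534,.13),np.pi+.081)
E
```

```text
34.12 [ 0.5081 -0.116   0.1731] [ 2.239 -2.202 -0.   ] F [-0.7 -2.3 -0.4] w 0.0263 g 0.0
jig [   7.1 -111.3  173.1] tilt [-0.0009 -0.0006] yang -3.1248 d [7.897 1.053 1.443] yaw -0.0642
```

>>> {"api": "step_arm", "payload": {
  "rows": [
    {"dx": 1.9,"dy": 0.25,"dz": 0,"yaw": -0.064,"grip": 0.3},
    {"dx": 3.9,"dy": 0.5,"dz": 0,"yaw": -0.064,"grip": 0.3},
    {"dx": 5.9,"dy": 0.8,"dz": 0,"yaw": -0.064,"grip": 0.3},
    {"dx": 7.9,"dy": 1.05,"dz": 0.3,"yaw": -0.064,"grip": 0.3},
    {"dx": 7.9,"dy": 1.05,"dz": 1.3,"yaw": -0.064,"grip": 0.3}
  ]
}}

```text
time: 34.75
ee_pos: [0.4838, -0.3525, 0.1344]
tcp_rot: [-2.302, 2.135, -0.008]
force: [0.3, 0.3, -0.5]
gripper_width: 0.0262
grasp_force: 0.0
```

>>> {"api": "step_arm", "payload": {
  "rows": [
    {"dx": 0,"dy": 0,"dz": 0,"yaw": 0,"grip": 0.3},
    {"dx": 0,"dy": 0,"dz": 0,"yaw": 0,"grip": 0.3},
    {"dx": 0,"dy": 0,"dz": 0,"yaw": 0,"grip": 0.3}
  ]
}}

```text
time: 35.12
ee_pos: [0.4844, -0.3476, 0.1355]
tcp_rot: [-2.311, 2.127, -0.004]
force: [-0.3, 0.5, 0.1]
gripper_width: 0.0263
grasp_force: 0.0
```

Run:
```python
from k import *
go((.4805,-.3534,.072),np.pi+.081); keeper()
```

```text
35.12 [ 0.4844 -0.3476  0.1355] [-2.311  2.127 -0.004] F [-0.3  0.5  0.1] w 0.0263 g 0.0
jig [   2.4 -344.1  135.5] tilt [ 0.0025 -0.0012] yang -3.0589 d [0.179 0.152 2.117] yaw 0.0017
keeper 27.4
px 322.4 258.7 n 83 med [30.53   -1.6595 84.2276] rect [30522.2 -2312.1] [43866.2  7913.1] 89.9
```

>>> {"api": "step_arm", "payload": {
  "rows": [
    {"dx": 0.17,"dy": 0.15,"dz": 0.6,"yaw": 0.002,"grip": 0.3},
    {"dx": 0.17,"dy": 0.15,"dz": 1.2,"yaw": 0.002,"grip": 0.3},
    {"dx": 0.17,"dy": 0.15,"dz": 2.1,"yaw": 0.002,"grip": 0.3},
    {"dx": 0.17,"dy": 0.15,"dz": 2.1,"yaw": 0.002,"grip": 0},
    {"dx": 0.17,"dy": 0.15,"dz": 2.1,"yaw": 0.002,"grip": 0}
  ]
}}

```text
time: 35.8
ee_pos: [0.4802, -0.3536, 0.0725]
tcp_rot: [-2.308, 2.131, -0.004]
force: [0.2, 0.5, -0.4]
gripper_width: 0.0136
grasp_force: 0.0
```

>>> {"api": "step_arm", "payload": {
  "rows": [
    {"dx": 0,"dy": 0,"dz": 0,"yaw": 0,"grip": 0},
    {"dx": 0,"dy": 0,"dz": 0,"yaw": 0,"grip": 0},
    {"dx": 0,"dy": 0,"dz": -0.6,"yaw": 0,"grip": 0},
    {"dx": 0,"dy": 0,"dz": -1.4,"yaw": 0,"grip": 0},
    {"dx": 0,"dy": 0,"dz": -2.4,"yaw": 0,"grip": 0}
  ]
}}

```text
time: 36.42
ee_pos: [0.4787, -0.3532, 0.1435]
tcp_rot: [2.307, -2.132, -0.002]
force: [-0.1, 0.1, -0.4]
gripper_width: 0.0075
grasp_force: 40.0
```

>>> {"api": "step_arm", "payload": {
  "rows": [
    {"dx": 0,"dy": 0,"dz": -0.6,"yaw": 0,"grip": 0},
    {"dx": 0,"dy": 0,"dz": -1.2,"yaw": 0,"grip": 0},
    {"dx": 0,"dy": 0,"dz": -1.2,"yaw": 0,"grip": 0},
    {"dx": 0,"dy": 0,"dz": -1.2,"yaw": 0,"grip": 0}
  ]
}}

```text
time: 36.92
ee_pos: [0.4787, -0.3531, 0.1783]
tcp_rot: [-2.307, 2.132, 0.002]
force: [0.6, 0.7, -0.2]
gripper_width: 0.0077
grasp_force: 40.0
```

```bash
python3 -c "
from h import *
goj((22.5,0,180))"
```

```text
36.92 [ 0.4787 -0.3531  0.1783] [-2.307e+00  2.132e+00  2.000e-03] F [ 0.6  0.7 -0.2] w 0.0077 g 40.0
jig [  -2.9 -350.   178.3] tilt [-0.001  0.001] yang -3.0629 d [-11.381  -2.701  -0.048] yaw 0.1606
```

>>> {"api": "step_arm", "payload": {
  "rows": [
    {"dx": -1.2,"dy": -0.3,"dz": 0,"yaw": 0.04,"grip": 0},
    {"dx": -3.2,"dy": -0.8,"dz": 0,"yaw": 0.08,"grip": 0},
    {"dx": -5.2,"dy": -1.2,"dz": 0,"yaw": 0.12,"grip": 0},
    {"dx": -7.2,"dy": -1.7,"dz": 0,"yaw": 0.161,"grip": 0},
    {"dx": -9.2,"dy": -2.2,"dz": 0,"yaw": 0.161,"grip": 0}
  ]
}}

```text
time: 37.55
ee_pos: [0.5227, -0.0712, 0.1781]
tcp_rot: [2.127, -2.31, -0.002]
force: [0.9, -0.7, -0.3]
gripper_width: 0.0076
grasp_force: 40.0
```

>>> {"api": "step_arm", "payload": {
  "rows": [
    {"dx": 0,"dy": 0,"dz": 0,"yaw": 0,"grip": 0},
    {"dx": 0,"dy": 0,"dz": 0,"yaw": 0,"grip": 0}
  ]
}}

```text
time: 37.8
ee_pos: [0.5227, -0.073, 0.1782]
tcp_rot: [2.128, -2.309, -0.002]
force: [0.1, -0.2, -0.5]
gripper_width: 0.0079
grasp_force: 40.0
```

```bash
python3 -c "
from h import *
goj((22.5,0,152))"
```

```text
37.8 [ 0.5227 -0.073   0.1782] [ 2.128e+00 -2.309e+00 -2.000e-03] F [ 0.1 -0.2 -0.5] w 0.0079 g 40.0
jig [ 18.  -67.2 178.2] tilt [-0.0019 -0.0002] yang 3.0603 d [-2.242 -0.152  0.872] yaw 0.0007
```

>>> {"api": "step_arm", "payload": {
  "rows": [
    {"dx": -1.2,"dy": -0.14,"dz": 0,"yaw": 0,"grip": 0},
    {"dx": -2.24,"dy": -0.14,"dz": 0.2,"yaw": 0,"grip": 0},
    {"dx": -2.24,"dy": -0.14,"dz": 0.87,"yaw": 0,"grip": 0},
    {"dx": -2.24,"dy": -0.14,"dz": 0.87,"yaw": 0,"grip": 0},
    {"dx": -2.24,"dy": -0.14,"dz": 0.87,"yaw": 0,"grip": 0}
  ]
}}

```text
time: 38.42
ee_pos: [0.5331, -0.0077, 0.1533]
tcp_rot: [2.126, -2.313, 0.001]
force: [-0.6, 0.4, -0.3]
gripper_width: 0.0078
grasp_force: 40.0
```

>>> {"api": "step_arm", "payload": {
  "rows": [
    {"dx": 0,"dy": 0,"dz": 0,"yaw": 0,"grip": 0},
    {"dx": 0,"dy": 0,"dz": 0,"yaw": 0,"grip": 0}
  ]
}}

```text
time: 38.67
ee_pos: [0.5332, -0.0068, 0.1535]
tcp_rot: [-2.127, 2.311, -0.001]
force: [-0.4, 0.9, -0.9]
gripper_width: 0.0076
grasp_force: 40.0
```

```bash
python3 -c "
from h import *
goj((22.2,0,88))"
```

```text
38.67 [ 0.5332 -0.0068  0.1535] [-2.127e+00  2.311e+00 -1.000e-03] F [-0.4  0.9 -0.9] w 0.0076 g 40.0
jig [ 23.1  -0.4 153.5] tilt [0.0011 0.0002] yang 3.059 d [-0.012  0.032  2.184] yaw -0.0006
```

>>> {"api": "step_arm", "payload": {
  "rows": [
    {"dx": 0,"dy": 0.03,"dz": 0.15,"yaw": 0,"grip": 0},
    {"dx": 0,"dy": 0.03,"dz": 0.4,"yaw": 0,"grip": 0},
    {"dx": 0,"dy": 0.03,"dz": 0.65,"yaw": 0,"grip": 0},
    {"dx": 0,"dy": 0.03,"dz": 0.9,"yaw": 0,"grip": 0},
    {"dx": 0,"dy": 0.03,"dz": 1.1,"yaw": 0,"grip": 0}
  ]
}}

```text
time: 39.3
ee_pos: [0.5327, -0.0064, 0.1207]
tcp_rot: [-2.129, 2.309, -0.002]
force: [-1.4, 0.4, 7.0]
gripper_width: 0.0082
grasp_force: 40.0
```

>>> {"api": "step_arm", "payload": {
  "rows": [
    {"dx": 0,"dy": 0,"dz": 0.2,"yaw": 0,"grip": 0},
    {"dx": 0,"dy": 0,"dz": 0.4,"yaw": 0,"grip": 0},
    {"dx": 0,"dy": 0,"dz": 0.6,"yaw": 0,"grip": 0},
    {"dx": 0,"dy": 0,"dz": 0.6,"yaw": 0,"grip": 0}
  ]
}}

```text
time: 39.8
ee_pos: [0.5324, -0.0062, 0.1011]
tcp_rot: [-2.128, 2.31, -0.0]
force: [1.9, -0.5, -2.3]
gripper_width: 0.0077
grasp_force: 40.0
```

```bash
python3 -c "
from k import *
goj((22.2,0,88));keeper()"
```

```text
39.8 [ 0.5324 -0.0062  0.1011] [-2.128  2.31  -0.   ] F [ 1.9 -0.5 -2.3] w 0.0077 g 40.0
jig [2.220e+01 1.000e-01 1.011e+02] tilt [0.0005 0.0002] yang 3.0595 d [0.003 0.002 0.437] yaw -0.0
keeper 19.3
```

>>> {"api": "step_arm", "payload": {
  "rows": [
    {"dx": 0,"dy": 0,"dz": 0.2,"yaw": 0,"grip": 0},
    {"dx": 0,"dy": 0,"dz": 0.4,"yaw": 0,"grip": 0},
    {"dx": 0,"dy": 0,"dz": 0.4,"yaw": 0,"grip": 0},
    {"dx": 0,"dy": 0,"dz": 0.4,"yaw": 0,"grip": 0.3},
    {"dx": 0,"dy": 0,"dz": 0.4,"yaw": 0,"grip": 0.3}
  ]
}}

```text
time: 40.48
ee_pos: [0.5309, -0.0066, 0.0895]
tcp_rot: [2.127, -2.309, -0.002]
force: [0.1, -1.1, 0.3]
gripper_width: 0.0201
grasp_force: 0.0
```

>>> {"api": "step_arm", "payload": {
  "rows": [
    {"dx": 0,"dy": 0,"dz": 0,"yaw": 0,"grip": 0.3},
    {"dx": 0,"dy": 0,"dz": -0.6,"yaw": 0,"grip": 0.3},
    {"dx": 0,"dy": 0,"dz": -1.2,"yaw": 0,"grip": 0.3},
    {"dx": 0,"dy": 0,"dz": -1.2,"yaw": 0,"grip": 0},
    {"dx": 0,"dy": 0,"dz": -1.2,"yaw": 0,"grip": 0}
  ]
}}

```text
time: 41.1
ee_pos: [0.5313, -0.0065, 0.1253]
tcp_rot: [2.127, -2.31, -0.001]
force: [0.6, -0.9, -0.9]
gripper_width: 0.0138
grasp_force: 0.0
```

>>> {"api": "step_arm", "payload": {
  "rows": [
    {"dx": 0,"dy": 0,"dz": 0,"yaw": 0,"grip": 0},
    {"dx": 0,"dy": 0,"dz": 0.2,"yaw": 0,"grip": 0},
    {"dx": 0,"dy": 0,"dz": 0.5,"yaw": 0,"grip": 0},
    {"dx": 0,"dy": 0,"dz": 0.75,"yaw": 0,"grip": 0},
    {"dx": 0,"dy": 0,"dz": 1.0,"yaw": 0,"grip": 0}
  ]
}}

```text
time: 41.72
ee_pos: [0.5318, -0.0065, 0.0956]
tcp_rot: [2.128, -2.31, -0.0]
force: [-2.1, 0.3, 4.2]
gripper_width: 0.0008
grasp_force: 1.9
```

>>> {"api": "step_arm", "payload": {
  "rows": [
    {"dx": 0,"dy": 0,"dz": 0.15,"yaw": 0,"grip": 0},
    {"dx": 0,"dy": 0,"dz": 0.3,"yaw": 0,"grip": 0},
    {"dx": 0,"dy": 0,"dz": 0.4,"yaw": 0,"grip": 0},
    {"dx": 0,"dy": 0,"dz": 0.4,"yaw": 0,"grip": 0}
  ]
}}

```text
time: 42.22
ee_pos: [0.5319, -0.0064, 0.0843]
tcp_rot: [2.129, -2.31, 0.0]
force: [-2.3, -0.5, 5.7]
gripper_width: 0.0005
grasp_force: 2.7
```

```bash
python3 -c "
from k import *
goj((22.2,0,84));keeper()"
```

```text
42.23 [ 0.5319 -0.0064  0.0843] [ 2.129 -2.31   0.   ] F [-2.3 -0.5  5.7] w 0.0005 g 2.7
jig [21.8 -0.2 84.3] tilt [-0.0001 -0.0003] yang 3.0599 d [-0.005 -0.013  0.01 ] yaw 0.0003
keeper 19.3
```

>>> {"api": "step_arm", "payload": {
  "rows": [
    {"dx": 0,"dy": 0,"dz": 0.08,"yaw": 0,"grip": 0},
    {"dx": 0,"dy": 0,"dz": 0.08,"yaw": 0,"grip": 0},
    {"dx": 0,"dy": 0,"dz": -1,"yaw": 0,"grip": 0.3},
    {"dx": 0,"dy": 0,"dz": -2.5,"yaw": 0,"grip": 0.3},
    {"dx": 0.8,"dy": 0.1,"dz": -3,"yaw": 0,"grip": 0.3}
  ]
}}

```text
time: 42.9
ee_pos: [0.5292, -0.0292, 0.1766]
tcp_rot: [-2.128, 2.304, -0.006]
force: [0.3, 0.3, -0.1]
gripper_width: 0.0218
grasp_force: 0.0
```

>>> {"api": "step_arm", "payload": {
  "rows": [
    {"dx": 2,"dy": 0.3,"dz": 0,"yaw": -0.04,"grip": 0.3},
    {"dx": 4,"dy": 0.7,"dz": 0,"yaw": -0.08,"grip": 0.3},
    {"dx": 6,"dy": 1.0,"dz": 0,"yaw": -0.12,"grip": 0.3},
    {"dx": 8,"dy": 1.4,"dz": 0,"yaw": -0.163,"grip": 0.3},
    {"dx": 10,"dy": 1.75,"dz": 0,"yaw": -0.163,"grip": 0.3}
  ]
}}

```text
time: 43.52
ee_pos: [0.4497, -0.3266, 0.1736]
tcp_rot: [-2.31, 2.129, -0.001]
force: [2.0, 0.8, 0.9]
gripper_width: 0.0264
grasp_force: 0.0
```

>>> {"api": "step_arm", "payload": {
  "rows": [
    {"dx": 0,"dy": 0,"dz": 0,"yaw": 0,"grip": 0.3},
    {"dx": 0,"dy": 0,"dz": 0,"yaw": 0,"grip": 0.3}
  ]
}}

```text
time: 43.78
ee_pos: [0.45, -0.3247, 0.1734]
tcp_rot: [-2.308, 2.131, 0.001]
force: [-1.3, -0.1, 0.4]
gripper_width: 0.0261
grasp_force: 0.0
```

```bash
python3 -c "
from k import *
go((.4413,-.3612,.13),np.pi+.081);keeper()"
```

```text
43.77 [ 0.45   -0.3247  0.1734] [-2.308e+00  2.131e+00  1.000e-03] F [-1.3 -0.1  0.4] w 0.0261 g 0.0
jig [ -33.8 -324.1  173.4] tilt [-0.0003  0.0005] yang -3.0615 d [1.19  0.385 1.445] yaw -0.0009
keeper 20.0
px 321.8 260.3 n 166 med [27.0583 -1.5568 84.2731] rect [27058.7 -1675.8] [45093.9 15922.1] 89.7
```

>>> {"api": "step_arm", "payload": {
  "rows": [
    {"dx": 0.6,"dy": 0.2,"dz": 0,"yaw": 0,"grip": 0.3},
    {"dx": 1.18,"dy": 0.38,"dz": 0.4,"yaw": 0,"grip": 0.3},
    {"dx": 1.18,"dy": 0.38,"dz": 1.3,"yaw": 0,"grip": 0.3},
    {"dx": 1.18,"dy": 0.38,"dz": 1.4,"yaw": 0,"grip": 0.3},
    {"dx": 1.18,"dy": 0.38,"dz": 1.4,"yaw": 0,"grip": 0.3}
  ]
}}

```text
time: 44.45
ee_pos: [0.4417, -0.3613, 0.1319]
tcp_rot: [2.31, -2.129, -0.0]
force: [0.4, 0.7, 0.9]
gripper_width: 0.0259
grasp_force: 0.0
```

```bash
python3 -c "
from k import *
go((.4413,-.3612,.072),np.pi+.081)"
```

```text
44.45 [ 0.4417 -0.3613  0.1319] [ 2.31  -2.129 -0.   ] F [0.4 0.7 0.9] w 0.0259 g 0.0
jig [ -39.  -361.2  131.9] tilt [-0.0005 -0.0002] yang -3.0602 d [-0.004  0.013  1.995] yaw 0.0004
```

>>> {"api": "step_arm", "payload": {
  "rows": [
    {"dx": 0,"dy": 0,"dz": 1,"yaw": 0,"grip": 0.3},
    {"dx": 0,"dy": 0,"dz": 1.98,"yaw": 0,"grip": 0.3},
    {"dx": 0,"dy": 0,"dz": 1.98,"yaw": 0,"grip": 0.3},
    {"dx": 0,"dy": 0,"dz": 1.98,"yaw": 0,"grip": 0},
    {"dx": 0,"dy": 0,"dz": 1.98,"yaw": 0,"grip": 0}
  ]
}}

```text
time: 45.08
ee_pos: [0.4428, -0.3615, 0.0743]
tcp_rot: [-2.309, 2.129, -0.005]
force: [-0.3, -0.3, 0.5]
gripper_width: 0.0131
grasp_force: 0.0
```

>>> {"api": "step_arm", "payload": {
  "rows": [
    {"dx": 0,"dy": 0,"dz": 0,"yaw": 0,"grip": 0},
    {"dx": 0,"dy": 0,"dz": 0,"yaw": 0,"grip": 0},
    {"dx": 0,"dy": 0,"dz": -0.6,"yaw": 0,"grip": 0},
    {"dx": 0,"dy": 0,"dz": -1.4,"yaw": 0,"grip": 0},
    {"dx": 0,"dy": 0,"dz": -2.4,"yaw": 0,"grip": 0}
  ]
}}

```text
time: 45.7
ee_pos: [0.4411, -0.3606, 0.1445]
tcp_rot: [2.309, -2.13, -0.003]
force: [0.5, 0.1, 0.2]
gripper_width: 0.0074
grasp_force: 40.0
```

>>> {"api": "step_arm", "payload": {
  "rows": [
    {"dx": 0,"dy": 0,"dz": -0.6,"yaw": 0,"grip": 0},
    {"dx": 0,"dy": 0,"dz": -1.2,"yaw": 0,"grip": 0},
    {"dx": 0,"dy": 0,"dz": -1.2,"yaw": 0,"grip": 0}
  ]
}}

```text
time: 46.08
ee_pos: [0.4424, -0.3613, 0.1818]
tcp_rot: [-2.309, 2.129, -0.005]
force: [0.0, 0.2, -0.6]
gripper_width: 0.0075
grasp_force: 40.0
```

>>> {"api": "step_arm", "payload": {
  "rows": [
    {"dx": -1.2,"dy": -0.4,"dz": 0,"yaw": 0.04,"grip": 0},
    {"dx": -3.2,"dy": -1,"dz": 0,"yaw": 0.08,"grip": 0},
    {"dx": -5.2,"dy": -1.7,"dz": 0,"yaw": 0.12,"grip": 0},
    {"dx": -7.2,"dy": -2.4,"dz": 0,"yaw": 0.163,"grip": 0},
    {"dx": -9.1,"dy": -3,"dz": 0,"yaw": 0.163,"grip": 0}
  ]
}}

```text
time: 46.7
ee_pos: [0.509, -0.0795, 0.1795]
tcp_rot: [2.127, -2.31, -0.002]
force: [1.1, -0.6, -1.4]
gripper_width: 0.0074
grasp_force: 40.0
```

>>> {"api": "step_arm", "payload": {
  "rows": [
    {"dx": 0,"dy": 0,"dz": 0,"yaw": 0,"grip": 0},
    {"dx": 0,"dy": 0,"dz": 0,"yaw": 0,"grip": 0}
  ]
}}

```text
time: 46.95
ee_pos: [0.5086, -0.0814, 0.1796]
tcp_rot: [2.128, -2.309, -0.002]
force: [-0.1, 0.2, 0.0]
gripper_width: 0.008
grasp_force: 40.0
```

```bash
python3 -c "
from h import *
goj((14.3,0,152))"
```

```text
46.95 [ 0.5086 -0.0814  0.1796] [ 2.128e+00 -2.309e+00 -2.000e-03] F [-0.1  0.2  0. ] w 0.008 g 40.0
jig [  4.7 -76.8 179.6] tilt [-0.002 -0.   ] yang 3.0601 d [-2.56  -0.322  0.919] yaw 0.0006
```

>>> {"api": "step_arm", "payload": {
  "rows": [
    {"dx": -1.3,"dy": -0.2,"dz": 0,"yaw": 0,"grip": 0},
    {"dx": -2.56,"dy": -0.3,"dz": 0.2,"yaw": 0,"grip": 0},
    {"dx": -2.56,"dy": -0.3,"dz": 0.9,"yaw": 0,"grip": 0},
    {"dx": -2.56,"dy": -0.3,"dz": 0.9,"yaw": 0,"grip": 0},
    {"dx": -2.56,"dy": -0.3,"dz": 0.9,"yaw": 0,"grip": 0}
  ]
}}

```text
time: 47.58
ee_pos: [0.5247, -0.007, 0.1539]
tcp_rot: [-2.126, 2.313, -0.001]
force: [-0.3, 0.9, -0.1]
gripper_width: 0.0076
grasp_force: 40.0
```

>>> {"api": "step_arm", "payload": {
  "rows": [
    {"dx": 0,"dy": 0,"dz": 0,"yaw": 0,"grip": 0},
    {"dx": 0,"dy": 0,"dz": 0,"yaw": 0,"grip": 0}
  ]
}}

```text
time: 47.82
ee_pos: [0.5248, -0.0061, 0.1542]
tcp_rot: [-2.127, 2.311, -0.001]
force: [0.4, 0.2, 0.1]
gripper_width: 0.0076
grasp_force: 40.0
```

```bash
python3 -c "
from h import *
goj((14.3,0,88))"
```

```text
47.83 [ 0.5248 -0.0061  0.1542] [-2.127e+00  2.311e+00 -1.000e-03] F [0.4 0.2 0.1] w 0.0076 g 40.0
jig [ 14.7  -0.4 154.2] tilt [0.0012 0.0003] yang 3.0589 d [-0.013  0.016  2.205] yaw -0.0007
```

>>> {"api": "step_arm", "payload": {
  "rows": [
    {"dx": 0,"dy": 0.02,"dz": 0.15,"yaw": 0,"grip": 0},
    {"dx": 0,"dy": 0.02,"dz": 0.4,"yaw": 0,"grip": 0},
    {"dx": 0,"dy": 0.02,"dz": 0.65,"yaw": 0,"grip": 0},
    {"dx": 0,"dy": 0.02,"dz": 0.9,"yaw": 0,"grip": 0},
    {"dx": 0,"dy": 0.02,"dz": 1.1,"yaw": 0,"grip": 0}
  ]
}}

```text
time: 48.45
ee_pos: [0.5252, -0.0056, 0.1215]
tcp_rot: [-2.129, 2.308, -0.003]
force: [-1.9, 0.6, 8.0]
gripper_width: 0.0076
grasp_force: 40.0
```

>>> {"api": "step_arm", "payload": {
  "rows": [
    {"dx": 0,"dy": 0,"dz": 0.2,"yaw": 0,"grip": 0},
    {"dx": 0,"dy": 0,"dz": 0.4,"yaw": 0,"grip": 0},
    {"dx": 0,"dy": 0,"dz": 0.6,"yaw": 0,"grip": 0},
    {"dx": 0,"dy": 0,"dz": 0.6,"yaw": 0,"grip": 0}
  ]
}}

```text
time: 48.95
ee_pos: [0.5243, -0.0055, 0.1017]
tcp_rot: [-2.128, 2.31, -0.0]
force: [2.9, 0.3, -1.9]
gripper_width: 0.0077
grasp_force: 40.0
```

```bash
python3 -c "
from k import *
goj((14.3,0,88));keeper()"
```

```text
48.95 [ 0.5243 -0.0055  0.1017] [-2.128  2.31  -0.   ] F [ 2.9  0.3 -1.9] w 0.0077 g 40.0
jig [ 14.1   0.2 101.7] tilt [0.0005 0.0004] yang 3.0594 d [ 0.005 -0.006  0.455] yaw -0.0002
keeper 11.0
```

>>> {"api": "step_arm", "payload": {
  "rows": [
    {"dx": 0,"dy": 0,"dz": 0.2,"yaw": 0,"grip": 0},
    {"dx": 0,"dy": 0,"dz": 0.42,"yaw": 0,"grip": 0},
    {"dx": 0,"dy": 0,"dz": 0.42,"yaw": 0,"grip": 0},
    {"dx": 0,"dy": 0,"dz": 0.42,"yaw": 0,"grip": 0.3},
    {"dx": 0,"dy": 0,"dz": 0.42,"yaw": 0,"grip": 0.3}
  ]
}}

```text
time: 49.62
ee_pos: [0.5223, -0.006, 0.0894]
tcp_rot: [2.126, -2.309, -0.003]
force: [-0.2, -0.6, -0.1]
gripper_width: 0.0206
grasp_force: 0.0
```

>>> {"api": "step_arm", "payload": {
  "rows": [
    {"dx": 0,"dy": 0,"dz": 0,"yaw": 0,"grip": 0.3},
    {"dx": 0,"dy": 0,"dz": -0.6,"yaw": 0,"grip": 0.3},
    {"dx": 0,"dy": 0,"dz": -1.2,"yaw": 0,"grip": 0.3},
    {"dx": 0,"dy": 0,"dz": -1.2,"yaw": 0,"grip": 0},
    {"dx": 0,"dy": 0,"dz": -1.2,"yaw": 0,"grip": 0}
  ]
}}

```text
time: 50.25
ee_pos: [0.5232, -0.0058, 0.1253]
tcp_rot: [2.127, -2.31, -0.002]
force: [-0.1, 0.6, 0.3]
gripper_width: 0.0134
grasp_force: 0.0
```

>>> {"api": "step_arm", "payload": {
  "rows": [
    {"dx": 0,"dy": 0,"dz": 0,"yaw": 0,"grip": 0},
    {"dx": 0,"dy": 0,"dz": 0.2,"yaw": 0,"grip": 0},
    {"dx": 0,"dy": 0,"dz": 0.5,"yaw": 0,"grip": 0},
    {"dx": 0,"dy": 0,"dz": 0.75,"yaw": 0,"grip": 0},
    {"dx": 0,"dy": 0,"dz": 1.0,"yaw": 0,"grip": 0}
  ]
}}

```text
time: 50.88
ee_pos: [0.5236, -0.0059, 0.0956]
tcp_rot: [2.128, -2.31, -0.001]
force: [-1.8, 0.2, 4.5]
gripper_width: 0.0005
grasp_force: 2.3
```

>>> {"api": "step_arm", "payload": {
  "rows": [
    {"dx": 0,"dy": 0,"dz": 0.15,"yaw": 0,"grip": 0},
    {"dx": 0,"dy": 0,"dz": 0.3,"yaw": 0,"grip": 0},
    {"dx": 0,"dy": 0,"dz": 0.42,"yaw": 0,"grip": 0},
    {"dx": 0,"dy": 0,"dz": 0.46,"yaw": 0,"grip": 0}
  ]
}}

```text
time: 51.38
ee_pos: [0.5236, -0.0059, 0.0841]
tcp_rot: [2.129, -2.309, 0.0]
force: [-8.8, 1.0, 22.0]
gripper_width: 0.0007
grasp_force: 11.3
```

```bash
python3 -c "
from k import *
goj((14.2,0,84));keeper()"
```

```text
51.38 [ 0.5236 -0.0059  0.0841] [ 2.129 -2.309  0.   ] F [-8.8  1.  22. ] w 0.0007 g 11.3
jig [13.5 -0.2 84.1] tilt [-0.0006 -0.0009] yang 3.0606 d [-0.008 -0.023  0.004] yaw 0.001
keeper 12.0
```

>>> {"api": "step_arm", "payload": {
  "rows": [
    {"dx": 0,"dy": 0,"dz": -1,"yaw": 0,"grip": 0.3},
    {"dx": 0,"dy": 0,"dz": -2.5,"yaw": 0,"grip": 0.3},
    {"dx": 0.8,"dy": -0.1,"dz": -3,"yaw": 0,"grip": 0.3}
  ]
}}

```text
time: 51.8
ee_pos: [0.5272, -0.029, 0.1747]
tcp_rot: [-2.128, 2.304, -0.006]
force: [-0.7, -0.4, -1.0]
gripper_width: 0.0217
grasp_force: 0.0
```

>>> {"api": "step_arm", "payload": {
  "rows": [
    {"dx": 1.8,"dy": -0.4,"dz": 0,"yaw": -0.04,"grip": 0.3},
    {"dx": 3.8,"dy": -0.8,"dz": 0,"yaw": -0.08,"grip": 0.3},
    {"dx": 5.7,"dy": -1.2,"dz": 0,"yaw": -0.12,"grip": 0.3},
    {"dx": 7.6,"dy": -1.6,"dz": 0,"yaw": -0.163,"grip": 0.3},
    {"dx": 9.5,"dy": -2,"dz": 0,"yaw": -0.163,"grip": 0.3}
  ]
}}

```text
time: 52.42
ee_pos: [0.562, -0.3208, 0.1714]
tcp_rot: [-2.309, 2.129, -0.001]
force: [1.1, 0.5, -0.1]
gripper_width: 0.0263
grasp_force: 0.0
```

>>> {"api": "step_arm", "payload": {
  "rows": [
    {"dx": 0,"dy": 0,"dz": 0,"yaw": 0,"grip": 0.3},
    {"dx": 0,"dy": 0,"dz": 0,"yaw": 0,"grip": 0.3}
  ]
}}

```text
time: 52.68
ee_pos: [0.5612, -0.3188, 0.1711]
tcp_rot: [-2.309, 2.131, 0.001]
force: [0.0, -0.7, 0.1]
gripper_width: 0.0259
grasp_force: 0.0
```

```bash
python3 -c "
from k import *
go((.5603,-.3477,.13),np.pi+.081);keeper()"
```

```text
52.67 [ 0.5612 -0.3188  0.1711] [-2.309e+00  2.131e+00  1.000e-03] F [ 0.  -0.7  0.1] w 0.0259 g 0.0
jig [  76.6 -309.1  171.1] tilt [-0.0007  0.0006] yang -3.0615 d [0.958 0.107 1.369] yaw -0.0009
keeper 11.9
px 321.5 262.2 n 247 med [23.2178 -1.1979 84.1479] rect [23048.6 -1689.6] [45106.8 23963.5] 89.9
```

>>> {"api": "step_arm", "payload": {
  "rows": [
    {"dx": 0.5,"dy": 0.1,"dz": 0,"yaw": 0,"grip": 0.3},
    {"dx": 0.95,"dy": 0.1,"dz": 0.4,"yaw": 0,"grip": 0.3},
    {"dx": 0.95,"dy": 0.1,"dz": 1.3,"yaw": 0,"grip": 0.3},
    {"dx": 0.95,"dy": 0.1,"dz": 1.35,"yaw": 0,"grip": 0.3},
    {"dx": 0.95,"dy": 0.1,"dz": 1.35,"yaw": 0,"grip": 0.3}
  ]
}}

```text
time: 53.35
ee_pos: [0.561, -0.3478, 0.1319]
tcp_rot: [2.31, -2.129, 0.001]
force: [0.3, -0.5, -0.6]
gripper_width: 0.0261
grasp_force: 0.0
```

```bash
python3 -c "
from k import *
go((.5603,-.3477,.072),np.pi+.081)"
```

```text
53.35 [ 0.561  -0.3478  0.1319] [ 2.310e+00 -2.129e+00  1.000e-03] F [ 0.3 -0.5 -0.6] w 0.0261 g 0.0
jig [  78.8 -338.   131.9] tilt [ 0.0001 -0.0006] yang -3.0602 d [-0.008  0.023  1.995] yaw 0.0004
```

>>> {"api": "step_arm", "payload": {
  "rows": [
    {"dx": 0,"dy": 0.01,"dz": 1,"yaw": 0,"grip": 0.3},
    {"dx": 0,"dy": 0.01,"dz": 1.98,"yaw": 0,"grip": 0.3},
    {"dx": 0,"dy": 0.01,"dz": 1.98,"yaw": 0,"grip": 0.3},
    {"dx": 0,"dy": 0.01,"dz": 1.98,"yaw": 0,"grip": 0},
    {"dx": 0,"dy": 0.01,"dz": 1.98,"yaw": 0,"grip": 0}
  ]
}}

```text
time: 53.98
ee_pos: [0.5616, -0.348, 0.0743]
tcp_rot: [-2.309, 2.128, -0.005]
force: [0.1, 0.2, -0.1]
gripper_width: 0.0133
grasp_force: 0.0
```

>>> {"api": "step_arm", "payload": {
  "rows": [
    {"dx": 0,"dy": 0,"dz": 0,"yaw": 0,"grip": 0},
    {"dx": 0,"dy": 0,"dz": 0,"yaw": 0,"grip": 0},
    {"dx": 0,"dy": 0,"dz": -0.6,"yaw": 0,"grip": 0},
    {"dx": 0,"dy": 0,"dz": -1.4,"yaw": 0,"grip": 0},
    {"dx": 0,"dy": 0,"dz": -2.4,"yaw": 0,"grip": 0}
  ]
}}

```text
time: 54.6
ee_pos: [0.5598, -0.3474, 0.1452]
tcp_rot: [2.309, -2.129, -0.002]
force: [0.3, -0.9, -0.1]
gripper_width: 0.0077
grasp_force: 40.0
```

>>> {"api": "step_arm", "payload": {
  "rows": [
    {"dx": 0,"dy": 0,"dz": -0.6,"yaw": 0,"grip": 0},
    {"dx": 0,"dy": 0,"dz": -1.2,"yaw": 0,"grip": 0},
    {"dx": 0,"dy": 0,"dz": -1.2,"yaw": 0,"grip": 0}
  ]
}}

```text
time: 54.98
ee_pos: [0.5611, -0.3479, 0.1827]
tcp_rot: [-2.309, 2.129, -0.006]
force: [0.2, 0.2, -1.2]
gripper_width: 0.0078
grasp_force: 40.0
```

>>> {"api": "step_arm", "payload": {
  "rows": [
    {"dx": -1.2,"dy": 0,"dz": 0,"yaw": 0.04,"grip": 0},
    {"dx": -3.2,"dy": 0.1,"dz": 0,"yaw": 0.08,"grip": 0},
    {"dx": -5.2,"dy": 0.2,"dz": 0,"yaw": 0.12,"grip": 0},
    {"dx": -7.2,"dy": 0.3,"dz": 0,"yaw": 0.163,"grip": 0},
    {"dx": -9.1,"dy": 0.43,"dz": 0,"yaw": 0.163,"grip": 0}
  ]
}}

```text
time: 55.6
ee_pos: [0.5244, -0.0747, 0.1796]
tcp_rot: [2.127, -2.31, -0.001]
force: [0.2, 0.3, 0.4]
gripper_width: 0.0075
grasp_force: 40.0
```

>>> {"api": "step_arm", "payload": {
  "rows": [
    {"dx": 0,"dy": 0,"dz": 0,"yaw": 0,"grip": 0},
    {"dx": 0,"dy": 0,"dz": 0,"yaw": 0,"grip": 0}
  ]
}}

```text
time: 55.85
ee_pos: [0.5252, -0.0764, 0.18]
tcp_rot: [2.129, -2.309, -0.001]
force: [-0.7, -0.3, -0.9]
gripper_width: 0.0077
grasp_force: 40.0
```

```bash
python3 -c "
from h import *
goj((6.4,0,152))"
```

```text
55.85 [ 0.5252 -0.0764  0.18  ] [ 2.129e+00 -2.309e+00 -1.000e-03] F [-0.7 -0.3 -0.9] w 0.0077 g 40.0
jig [ 20.8 -70.4 180. ] tilt [-0.0008 -0.0002] yang 3.0603 d [-2.348  0.479  0.932] yaw 0.0007
```

>>> {"api": "step_arm", "payload": {
  "rows": [
    {"dx": -1.2,"dy": 0.25,"dz": 0,"yaw": 0,"grip": 0},
    {"dx": -2.35,"dy": 0.49,"dz": 0.2,"yaw": 0,"grip": 0},
    {"dx": -2.35,"dy": 0.49,"dz": 0.9,"yaw": 0,"grip": 0},
    {"dx": -2.35,"dy": 0.49,"dz": 0.9,"yaw": 0,"grip": 0},
    {"dx": -2.35,"dy": 0.49,"dz": 0.9,"yaw": 0,"grip": 0}
  ]
}}

```text
time: 56.48
ee_pos: [0.5171, -0.0061, 0.1536]
tcp_rot: [2.127, -2.312, 0.001]
force: [1.0, 0.5, -0.2]
gripper_width: 0.0078
grasp_force: 40.0
```

>>> {"api": "step_arm", "payload": {
  "rows": [
    {"dx": 0,"dy": 0,"dz": 0,"yaw": 0,"grip": 0},
    {"dx": 0,"dy": 0,"dz": 0,"yaw": 0,"grip": 0}
  ]
}}

```text
time: 56.72
ee_pos: [0.5169, -0.0053, 0.1538]
tcp_rot: [-2.127, 2.311, -0.001]
force: [-0.1, -0.1, -1.3]
gripper_width: 0.0079
grasp_force: 40.0
```

```bash
python3 -c "
from h import *
goj((6.4,0,88))"
```

```text
56.73 [ 0.5169 -0.0053  0.1538] [-2.127e+00  2.311e+00 -1.000e-03] F [-0.1 -0.1 -1.3] w 0.0079 g 40.0
jig [  6.8  -0.3 153.8] tilt [0.0011 0.0003] yang 3.0589 d [-0.008  0.015  2.193] yaw -0.0007
```

>>> {"api": "step_arm", "payload": {
  "rows": [
    {"dx": 0,"dy": 0.02,"dz": 0.15,"yaw": 0,"grip": 0},
    {"dx": 0,"dy": 0.02,"dz": 0.4,"yaw": 0,"grip": 0},
    {"dx": 0,"dy": 0.02,"dz": 0.65,"yaw": 0,"grip": 0},
    {"dx": 0,"dy": 0.02,"dz": 0.9,"yaw": 0,"grip": 0},
    {"dx": 0,"dy": 0.02,"dz": 1.1,"yaw": 0,"grip": 0}
  ]
}}

```text
time: 57.35
ee_pos: [0.5172, -0.0049, 0.1214]
tcp_rot: [-2.129, 2.308, -0.003]
force: [-0.9, -0.2, 9.9]
gripper_width: 0.0078
grasp_force: 40.0
```

>>> {"api": "step_arm", "payload": {
  "rows": [
    {"dx": 0,"dy": 0,"dz": 0.2,"yaw": 0,"grip": 0},
    {"dx": 0,"dy": 0,"dz": 0.4,"yaw": 0,"grip": 0},
    {"dx": 0,"dy": 0,"dz": 0.6,"yaw": 0,"grip": 0},
    {"dx": 0,"dy": 0,"dz": 0.6,"yaw": 0,"grip": 0}
  ]
}}

```text
time: 57.85
ee_pos: [0.5169, -0.0047, 0.102]
tcp_rot: [-2.128, 2.309, -0.002]
force: [2.1, -1.0, -2.4]
gripper_width: 0.0076
grasp_force: 40.0
```

```bash
python3 -c "
from k import *
goj((6.4,0,88));keeper()"
```

```text
57.85 [ 0.5169 -0.0047  0.102 ] [-2.128e+00  2.309e+00 -2.000e-03] F [ 2.1 -1.  -2.4] w 0.0076 g 40.0
jig [  6.7   0.3 102. ] tilt [0.0019 0.0003] yang 3.0598 d [0.011 0.011 0.466] yaw 0.0002
keeper 3.9
```

>>> {"api": "step_arm", "payload": {
  "rows": [
    {"dx": 0,"dy": 0,"dz": 0.2,"yaw": 0,"grip": 0},
    {"dx": 0,"dy": 0,"dz": 0.42,"yaw": 0,"grip": 0},
    {"dx": 0,"dy": 0,"dz": 0.42,"yaw": 0,"grip": 0},
    {"dx": 0,"dy": 0,"dz": 0.42,"yaw": 0,"grip": 0.3},
    {"dx": 0,"dy": 0,"dz": 0.42,"yaw": 0,"grip": 0.3}
  ]
}}

```text
time: 58.52
ee_pos: [0.5143, -0.0053, 0.089]
tcp_rot: [2.126, -2.309, -0.003]
force: [-0.2, 0.2, 0.8]
gripper_width: 0.0199
grasp_force: 0.0
```

>>> {"api": "step_arm", "payload": {
  "rows": [
    {"dx": 0,"dy": 0,"dz": 0,"yaw": 0,"grip": 0.3},
    {"dx": 0,"dy": 0,"dz": -0.6,"yaw": 0,"grip": 0.3},
    {"dx": 0,"dy": 0,"dz": -1.2,"yaw": 0,"grip": 0.3},
    {"dx": 0,"dy": 0,"dz": -1.2,"yaw": 0,"grip": 0},
    {"dx": 0,"dy": 0,"dz": -1.2,"yaw": 0,"grip": 0}
  ]
}}

```text
time: 59.15
ee_pos: [0.5152, -0.0051, 0.1249]
tcp_rot: [2.127, -2.31, -0.002]
force: [-1.2, 0.6, -0.6]
gripper_width: 0.0134
grasp_force: 0.0
```

>>> {"api": "step_arm", "payload": {
  "rows": [
    {"dx": 0,"dy": 0,"dz": 0,"yaw": 0,"grip": 0},
    {"dx": 0,"dy": 0,"dz": 0.2,"yaw": 0,"grip": 0},
    {"dx": 0,"dy": 0,"dz": 0.5,"yaw": 0,"grip": 0},
    {"dx": 0,"dy": 0,"dz": 0.75,"yaw": 0,"grip": 0},
    {"dx": 0,"dy": 0,"dz": 1.0,"yaw": 0,"grip": 0}
  ]
}}

```text
time: 59.78
ee_pos: [0.5157, -0.0051, 0.0954]
tcp_rot: [2.128, -2.31, -0.0]
force: [-0.9, 0.8, 6.4]
gripper_width: 0.0004
grasp_force: 2.6
```

>>> {"api": "step_arm", "payload": {
  "rows": [
    {"dx": 0,"dy": 0,"dz": 0.15,"yaw": 0,"grip": 0},
    {"dx": 0,"dy": 0,"dz": 0.3,"yaw": 0,"grip": 0},
    {"dx": 0,"dy": 0,"dz": 0.42,"yaw": 0,"grip": 0},
    {"dx": 0,"dy": 0,"dz": 0.45,"yaw": 0,"grip": 0}
  ]
}}

```text
time: 60.28
ee_pos: [0.5157, -0.005, 0.0841]
tcp_rot: [2.129, -2.309, 0.0]
force: [-8.9, 1.7, 22.3]
gripper_width: 0.0005
grasp_force: 10.9
```

>>> {"api": "step_arm", "payload": {
  "rows": [
    {"dx": 0,"dy": 0,"dz": -1,"yaw": 0,"grip": 0},
    {"dx": 0,"dy": 0,"dz": -2.5,"yaw": 0,"grip": 0},
    {"dx": 2,"dy": 1.6,"dz": -3,"yaw": 0,"grip": 0},
    {"dx": 3.6,"dy": 3.2,"dz": -3,"yaw": 0,"grip": 0},
    {"dx": 5,"dy": 4.8,"dz": -3,"yaw": 0,"grip": 0}
  ]
}}

```text
time: 60.9
ee_pos: [0.3767, -0.13, 0.1718]
tcp_rot: [-2.128, 2.309, -0.002]
force: [0.2, -0.8, 0.6]
gripper_width: 0.0006
grasp_force: 0.0
```

```bash
python3 -c "
from k import *
goj((-125,-150,150))
print(w2j((.4172,-.1459,.107)))"
```

```text
60.9 [ 0.3767 -0.13    0.1718] [-2.128e+00  2.309e+00 -2.000e-03] F [ 0.2 -0.8  0.6] w 0.0006 g 0.0
jig [-122.8 -136.   171.8] tilt [0.0016 0.0002] yang 3.06 d [0.466 0.076 0.725] yaw 0.0004
[ -81.1056987  -148.54233618  107.        ]
```

>>> {"api": "step_arm", "payload": {
  "rows": [
    {"dx": 0.46,"dy": 0.1,"dz": 0,"yaw": 0,"grip": 0},
    {"dx": 0.46,"dy": 0.1,"dz": 1,"yaw": 0,"grip": 0},
    {"dx": 0.46,"dy": 0.1,"dz": 2,"yaw": 0,"grip": 0},
    {"dx": 0.46,"dy": 0.1,"dz": 2.66,"yaw": 0,"grip": 0},
    {"dx": 0.46,"dy": 0.1,"dz": 2.66,"yaw": 0,"grip": 0}
  ]
}}

```text
time: 61.52
ee_pos: [0.3733, -0.1426, 0.0908]
tcp_rot: [2.127, -2.309, -0.003]
force: [0.4, -0.1, -0.3]
gripper_width: 0.0004
grasp_force: 0.0
```

Run:
```python
from k import *
goj((-28,-149.5,92));keeper()
im,d=shot('scene');save(cv2.resize(im[130:310,80:400],(800,450),interpolation=cv2.INTER_CUBIC),'s3.png')
W=cloud('scene',d);J=(W-O)@JR*1000
for a in((-42,42),):
    k=(abs(J[...,1])<18)&(J[...,2]>79)&(J[...,2]<95)&(J[...,0]<45)&(J[...,0]>-10); comps(k,J,4)
```

```text
61.52 [ 0.3733 -0.1426  0.0908] [ 2.127 -2.309 -0.003] F [ 0.4 -0.1 -0.3] w 0.0004 g 0.0
jig [-125.1 -148.8   90.8] tilt [-0.0032 -0.0001] yang 3.0598 d [ 0.023 -3.237 -0.051] yaw 0.0002
keeper 4.0
px 321.2 264.1 n 327 med [19.2761 -1.0543 84.2921] rect [19160.2 -1283. ] [45651.1 31867.7] 89.8
px 301.6 232.4 n 209 med [22.1404  0.2995 82.6982] rect [2.02568e+04 1.80000e+01] [37467.7 35533.1] 0.3
```

View pics/s3.png

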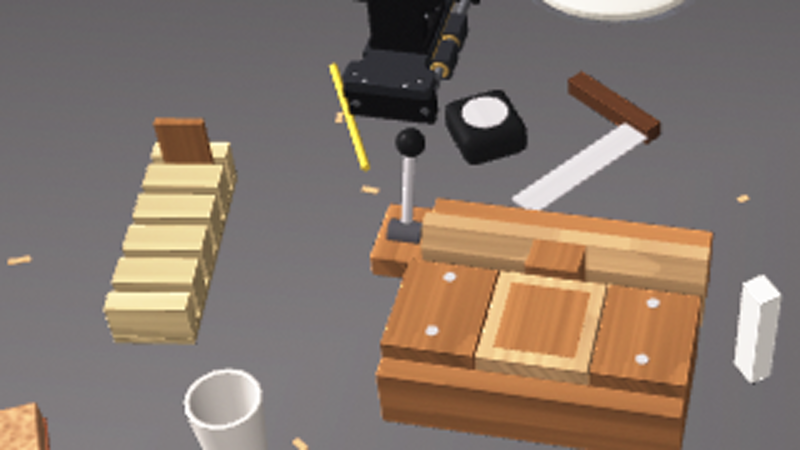

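The four shims are home (block at (555,258) in the crop) and one is left in the rack. Next is the lever.

>>> {"api": "step_arm", "payload": {
  "rows": [
    {"dx": 0.02,"dy": -0.4,"dz": 0,"yaw": 0,"grip": 0},
    {"dx": 0.02,"dy": -0.8,"dz": 0,"yaw": 0,"grip": 0},
    {"dx": 0.02,"dy": -1.2,"dz": 0,"yaw": 0,"grip": 0},
    {"dx": 0.02,"dy": -1.6,"dz": 0,"yaw": 0,"grip": 0},
    {"dx": 0.02,"dy": -2.0,"dz": 0,"yaw": 0,"grip": 0}
  ]
}}

```text
time: 62.25
ee_pos: [0.4343, -0.1482, 0.0921]
tcp_rot: [-2.128, 2.31, -0.0]
force: [-0.9, 0.1, 0.5]
gripper_width: 0.0008
grasp_force: 0.5
```

>>> {"api": "step_arm", "payload": {
  "rows": [
    {"dx": 0,"dy": -0.4,"dz": 0,"yaw": 0,"grip": 0},
    {"dx": 0,"dy": -0.8,"dz": 0,"yaw": 0,"grip": 0},
    {"dx": 0,"dy": -1.1,"dz": 0,"yaw": 0,"grip": 0},
    {"dx": 0,"dy": -1.1,"dz": 0,"yaw": 0,"grip": 0}
  ]
}}

```text
time: 62.75
ee_pos: [0.4671, -0.1509, 0.0921]
tcp_rot: [-2.128, 2.31, -0.001]
force: [-0.6, 0.8, 0.2]
gripper_width: 0.0005
grasp_force: 0.0
```

Run:
```python
from k import *
goj((-25,-149.5,92));keeper()
```

```text
62.75 [ 0.4671 -0.1509  0.0921] [-2.128e+00  2.310e+00 -1.000e-03] F [-0.6  0.8  0.2] w 0.0005 g 0.0
jig [ -30.9 -149.4   92.1] tilt [ 0.0008 -0.0001] yang 3.0596 d [ 0.002 -0.198  0.003] yaw 0.0
keeper 4.7
px 321.3 264.1 n 326 med [19.3091 -1.2251 84.2282] rect [19109.  -1302.7] [45654.3 31791.6] 89.8
```

Continue in small steps until the stop is felt.

>>> {"api": "step_arm", "payload": {
  "rows": [
    {"dx": 0,"dy": -0.15,"dz": 0,"yaw": 0,"grip": 0},
    {"dx": 0,"dy": -0.3,"dz": 0,"yaw": 0,"grip": 0}
  ]
}}

```text
time: 63.05
ee_pos: [0.4748, -0.1516, 0.0921]
tcp_rot: [2.128, -2.31, -0.001]
force: [-0.7, 0.2, -0.9]
gripper_width: 0.0006
grasp_force: 0.5
```

```bash
cat > l.py <<'E'
from k import *
def lever():
    for n in('scene','top'):
        im,d=shot(n);W=cloud(n,d);J=(W-O)@JR*1000
        k=(abs(J[...,1]+150)<18)&(J[...,2]>78)&(J[...,2]<125)&(J[...,0]<60)&(J[...,0]>-110)&(im.max(2)<90); print(n);comps(k,J,8)
E
python3 - <<'E'
from l import *
st();lever()
E
```

```text
63.05 [ 0.4748 -0.1516  0.0921] [ 2.128e+00 -2.310e+00 -1.000e-03] F [-0.7  0.2 -0.9] w 0.0006 g 0.5
scene
px 241.9 202.1 n 14 med [ -27.2127 -138.1221   99.7529] rect [ -26098.1 -138629.2] [9789.5 3560.3] 6.5
px 233.8 214.5 n 57 med [  10.1164 -146.1207   97.7377] rect [   7675.2 -148903.9] [26810.6 12756.4] 87.1
top
```

>>> {"api": "step_arm", "payload": {
  "rows": [
    {"dx": 0,"dy": -0.1,"dz": 0,"yaw": 0,"grip": 0},
    {"dx": 0,"dy": -0.2,"dz": 0,"yaw": 0,"grip": 0},
    {"dx": 0,"dy": -0.2,"dz": 0,"yaw": 0,"grip": 0}
  ]
}}

```text
time: 63.52
ee_pos: [0.4753, -0.1519, 0.0915]
tcp_rot: [2.121, -2.305, -0.015]
force: [-11.4, 1.3, 9.0]
gripper_width: 0.0005
grasp_force: 5.9
```

Run:
```python
from l import *
goj((-18,-150,92));lever()
```

```text
63.52 [ 0.4753 -0.1519  0.0915] [ 2.121 -2.305 -0.015] F [-11.4   1.3   9. ] w 0.0005 g 5.9
jig [ -22.7 -149.8   91.5] tilt [-0.0129  0.0009] yang 3.0584 d [ 0.006 -0.157 -0.02 ] yaw -0.0012
scene
px 241.5 203.0 n 16 med [ -25.5293 -138.519   101.3122] rect [ -23019.5 -138623.1] [ 2783.1 16661.3] 89.9
px 233.7 215.2 n 44 med [  10.8089 -146.8982   96.7613] rect [  10311.7 -146646.2] [ 8201.3 21725.2] 2.0
top
```

Hard stop felt (11 N). Back off and check everything.

>>> {"api": "step_arm", "payload": {
  "rows": [
    {"dx": 0,"dy": 0.4,"dz": 0,"yaw": 0,"grip": 0},
    {"dx": 0,"dy": 1,"dz": -0.5,"yaw": 0,"grip": 0},
    {"dx": 0,"dy": 1.6,"dz": -1.5,"yaw": 0,"grip": 0},
    {"dx": 0,"dy": 2.5,"dz": -3,"yaw": 0,"grip": 0},
    {"dx": 1,"dy": 4,"dz": -4,"yaw": 0,"grip": 0}
  ]
}}

```text
time: 64.25
ee_pos: [0.3607, -0.1721, 0.2147]
tcp_rot: [-2.13, 2.304, -0.008]
force: [-0.7, -0.8, 0.5]
gripper_width: 0.0006
grasp_force: 0.0
```

>>> {"api": "step_arm", "payload": {
  "rows": [
    {"dx": 1,"dy": 0,"dz": 0,"yaw": 0,"grip": 0},
    {"dx": 2,"dy": 0,"dz": 0,"yaw": 0,"grip": 0},
    {"dx": 2,"dy": 0,"dz": 0,"yaw": 0,"grip": 0}
  ]
}}

```text
time: 64.62
ee_pos: [0.3547, -0.2333, 0.2127]
tcp_rot: [-2.124, 2.312, -0.004]
force: [-0.4, 0.0, -0.4]
gripper_width: 0.0004
grasp_force: 0.0
```

Run:
```python
from l import *
st();lever();keeper()
im,d=shot('top');W=cloud('top',d);z=W[...,2]
comps((z>.085)&(z<.115)&(W[...,0]>.3)&(W[...,0]<.8)&(abs(W[...,1])<.5),W)
save(im[120:420,60:540],'f.png')
k=(z>.033)&(z<.045)&(W[...,0]>.3)&(W[...,0]<.8)&(W[...,1]>.24)&(W[...,1]<.5)&(W[...,0]<.62)
print(cv2.minAreaRect((W[k][:,:2]*1000).astype(np.float32)))
```

```text
64.62 [ 0.3547 -0.2333  0.2127] [-2.124  2.312 -0.004] F [-0.4  0.  -0.4] w 0.0004 g 0.0
scene
px 234.2 211.9 n 118 med [   5.4153 -146.5287  101.9324] rect [   3269.9 -148202.4] [24664.1 23772. ] 79.4
top
px 392.6 281.0 n 128 med [  -1.1742 -148.0188  105.5839] rect [   -695.7 -148864.6] [23653.7 24391.7] 29.7
keeper 3.9
px 321.2 264.1 n 324 med [19.3143 -1.1264 84.1463] rect [19114.8 -1311.9] [45640.2 31837.1] 89.7
px 194.0 179.7 n 141 med [0.7004 0.2608 0.0904] rect [701.  261.1] [26.3 26.4] 40.9
px 239.5 244.8 n 142 med [0.5656 0.1609 0.1002] rect [566.3 161.8] [26.3 20. ] 35.4
px 314.0 260.7 n 12 med [0.5354 0.0081 0.086 ] rect [536.7   8.7] [15.6  4. ] 34.6
px 318.1 258.1 n 9 med [ 5.417e-01 -1.000e-04  8.590e-02] rect [ 5.418e+02 -1.000e-01] [5.9 5.9] 45.8
px 328.7 259.2 n 13 med [ 0.538  -0.0229  0.0865] rect [540.8 -21.5] [ 7.5 15.3] 10.3
px 311.7 263.2 n 6 med [0.5312 0.0132 0.0854] rect [530.6  13. ] [4.7 3.7] 64.3
px 318.0 265.7 n 10 med [ 0.5262 -0.0013  0.0861] rect [5.254e+02 1.000e-01] [ 6.5 14.8] 64.3
px 325.7 263.6 n 20 med [ 0.5315 -0.0158  0.0858] rect [529.6 -16.8] [ 8.3 20.7] 0.8
px 392.7 281.0 n 128 med [ 0.497  -0.1519  0.1056] rect [ 496.7 -152.7] [24.  24.2] 44.2
px 500.6 328.8 n 32 med [ 0.402  -0.3762  0.0916] rect [ 402.  -376.1] [ 7.8 16.7] 3.0
((468.41131591796875, 350.0701599121094), (190.58827209472656, 141.91824340820312), 11.34749698638916)
```

View pics/f.png

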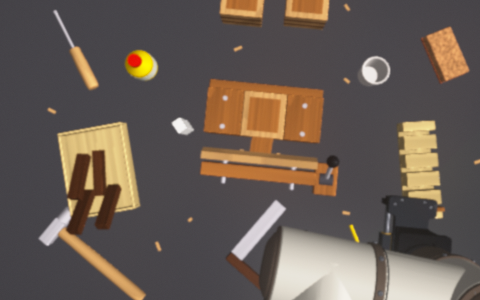

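The lever is fully over (ball at jig x of about -1 mm). The tray has been knocked, though, and the spacers in it have toppled (around (95,190) in the crop), so I'm checking that their centres are still inside.

Run:
```python
from l import *
im,d=shot('top');W=cloud('top',d);im2,d2=shot('scene')
c=np.array([.4684,.3501,0]);T=R.from_euler('z',np.deg2rad(11.35)).as_matrix();L=(W-c)@T*1000
k=(im[...,0]<110)&(im[...,2]<45)&(im[...,0]>im[...,2]*1.3)&(abs(L[...,0])<160)&(abs(L[...,1])<130)&(L[...,2]>8)
comps(k,L,20)
a=cv2.resize(im[220:370,90:230],(560,600),interpolation=cv2.INTER_CUBIC)
save(a,'g.png'); b=cv2.resize(im2[170:310,400:540],(600,600),interpolation=cv2.INTER_CUBIC); save(np.hstack([cv2.resize(a,(400,429)),cv2.resize(b,(400,429))]),'g2.png')
```

```text
px 151.1 313.4 n 2340 med [-48.8382  22.7525  43.711 ] rect [-49294.9  13010.8] [ 98847.1 184213.1] 78.3
```

View pics/g2.png

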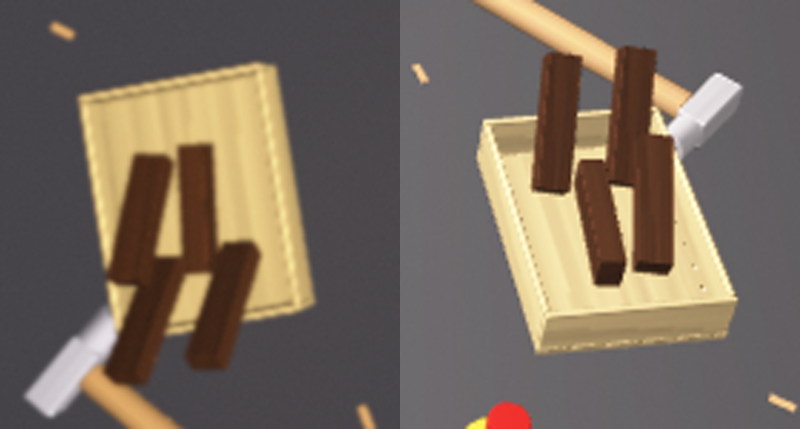

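Run:
```python
from l import *
im,d=shot('top');W=cloud('top',d)
c=np.array([.4684,.3501,0]);T=R.from_euler('z',np.deg2rad(11.35)).as_matrix();L=(W-c)@T*1000
for nm,(p,q) in dict(left=((152,312),(136,351)),right=((173,308),(163,346)),ul=((143,277),(134,316)),ur=((158.5,273),(159.5,312))).items():
    print(nm,[L[int(round(p[1]+t*(q[1]-p[1]))),int(round(p[0]+t*(q[0]-p[0])))].round(0).tolist() for t in np.linspace(0,1,6)])
goj((0,0,0))
```

```text
left [[-45.0, 22.0, 25.0], [-61.0, 26.0, 39.0], [-76.0, 30.0, 50.0], [-88.0, 35.0, 63.0], [-102.0, 39.0, 76.0], [-117.0, 45.0, 81.0]]
right [[-45.0, -27.0, 33.0], [-61.0, -25.0, 45.0], [-74.0, -21.0, 55.0], [-89.0, -19.0, 66.0], [-102.0, -15.0, 75.0], [-117.0, -9.0, 77.0]]
ul [[34.0, 28.0, 29.0], [17.0, 33.0, 32.0], [0.0, 37.0, 40.0], [-14.0, 40.0, 45.0], [-30.0, 43.0, 53.0], [-46.0, 48.0, 58.0]]
ur [[36.0, -8.0, 35.0], [18.0, -6.0, 31.0], [1.0, -5.0, 35.0], [-14.0, -1.0, 30.0], [-31.0, 1.0, 33.0], [-49.0, 2.0, 32.0]]
64.97 [ 0.3544 -0.2315  0.2122] [-2.13   2.309 -0.   ] F [-0.2 -0.5 -0.2] w 0.0004 g 0.0
jig [-136.7 -239.   212.2] tilt [ 0.0003 -0.0001] yang 3.0608 d [-7.96  -4.564  7.074] yaw 0.0012
```

Run:
```python
from l import *
for n in('top','scene'):
    im,d=shot(n);W=cloud(n,d)
    c=np.array([.4684,.3501,0]);T=R.from_euler('z',np.deg2rad(11.35)).as_matrix();L=(W-c)@T*1000
    dark=(im[...,0]<110)&(im[...,2]<45)&(im[...,0]>im[...,2]*1.3)
    for nm,a,b in(('left',10,75),('right',-50,8)):
        k=dark&(L[...,1]>a)&(L[...,1]<b)&(L[...,0]<-60)&(L[...,0]>-150)&(L[...,2]>20)
        p=L[k]; print(n,nm,len(p),'minx',np.percentile(p[:,0],[1,5]).round(1),'maxz',np.percentile(p[:,2],[95,99]).round(1))
```

```text
top left 487 minx [-122.1 -118. ] maxz [82.3 84.9]
top right 474 minx [-122.3 -118.4] maxz [81.  83.6]
scene left 367 minx [-112.1 -108.2] maxz [79.4 82.2]
scene right 351 minx [-112.5 -108.3] maxz [78.7 81.3]
```

Both leaning spacers have their centres about 10–20 mm inside the limit (x roughly -77 to -88 mm, z about 45 mm) and are at rest. I'm handing the job in.

```bash
python3 -c "
from station import job_done
print(job_done())"
```

```text
the job is handed in; nothing more can be done
None
```

I handed the job in at about 65 s, with no verdict returned: four spacers are in the tray (it got knocked and they toppled; two lean over its near wall, centres inside the limits), four shims are home with the keeper about 4 mm from fully back, the lever is fully over, one shim is left in the rack, and the glue and jar are standing.

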